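# Pull the short board from behind the tall ones for inspection

## Robot

A 6-joint arm with a two-finger parallel gripper is mounted at the origin on the work surface. World frame = base frame: x ahead of the robot, y to its left, z up, the work surface at z = 0. Lengths are in m, angles in rad, forces in N, time in s.
With the tool pointing down it reaches from about 0.35 to 0.875 m from the base axis. Payload 4.2 kg.
Tool frame: the origin (TCP) lies at the very end of the fingers, on their centre line; the grasp point (between the pads) lies 19 mm behind it; z points along the fingers, y is the line along which they close (so a half turn about z gives the same grasp; the last joint's range is limited). The gripper opens to 87 mm and grips with 3 to 60 N. Pads are 19 mm wide; open, the fingers measure 117 mm over their backs; the gripper's body (75 mm by 190 mm) begins 51 mm behind the grasp point.
Start: joints at [1.564, 0.385, 0.008, 0, -1.194, -0.259], TCP at [0.164, 0.603, 0.223] pointing down, gripper open.
Joint ranges: [-3.14, 3.14], [-1.21, 2.06], [-1.07, 1.41], [-3.16, 2.05], [-2.99, -0.16], [-3.1, 3.1]. Speed limits (rad/s): [2.79, 2.79, 3.14, 3.14, 3.14, 3.14].

## Interface

Orientations are given as [roll, pitch, yaw] about the fixed x, y, z axes, in that order (R = Rz(yaw) Ry(pitch) Rx(roll)).
In Python, from station import r gives the robot as it stands.
- The arm moves only by the tool jog_arm, never from a script. Its argument "motion" is a list of rows, each an object with "grip": the opening, from -1 (shut) to 1 (fully open); "delta_pos": the shift along the world's x, y, z as a fraction of full scale, a list of three; "yaw": the turn about the world's z as a fraction of full scale. In form: [{"grip": grip, "delta_pos": [x, y, z], "yaw": yaw}, ...]. A call has 1 to 20 rows; each row is the pose to reach, as a shift and turn from the pose commanded when the call began; what a row does not reach only later rows make up. Full scale, the value 1, is 0.12 m for a shift and 120 degrees for a turn. A row lasts 1/10 s, in which the tool goes at most 50 mm and 8.59 degrees, less where a joint would pass 70% of its speed; a pose out of reach is approached as far as the arm can. A call with a number of a shift or a turn outside -1 to 1 is refused whole. A call with a gripper value outside its range is refused whole. The fingers move at their own pace and stop on an object; the grip force is fixed at half the most. Time passes only in rows, so rows that repeat a pose let the fingers close. It gives the time, the measured TCP pose, the force, the opening and the grip force at its end, in the units of the state.
- r.state(): the state, without advancing time (a new reading comes with each control period).
- r.camera(name): name is "side" or "top"; returns the picture (400x640x3 uint8, blue, green, red); there is no depth.
- r.camera_info(name): a dict with "camera_matrix" (3x3 intrinsics, pixels), "distortion" ([k1, k2, p1, p2, k3] as OpenCV has them; the pictures are not rectified), "view" (4x4, takes a point from world to camera coordinates). Camera axes: x right, y down, z forward; pixel columns grow to the right and rows downward; lengths in m; the calibration is good to about 2 mm. A picture is of the moment at which its call begins. camera_info takes no time and is no camera call.
- r.sign_off(): hands the job in; it is judged then, once.
The state is a dict: "clock": time; "joints": joint angles; "joint_velocities": joint speeds; "joint_efforts": joint torques, N m; "eef_pos": TCP position; "orientation": TCP orientation; "force": force on the tool from outside, world axes, zero at the start; "wrist_torque": the same for the moment, N m; "grip_width": finger opening in m; "grip_force": force on a finger pad.
Only numpy, scipy, OpenCV 4.12 (cv2) and the standard library are available. Lean on these libraries where they do the work, as an engineer would, in place of code of your own. Each camera call takes 0.05 s, during which the arm holds its last target. There are 200 camera calls.

## Task

The short relay board is stuck at the back of the black rack behind the two tall boards. First stand both tall boards in the blue tray, leaving the short one where it is; then set the short board upright on the aluminium inspection plate, centred in the marked outline and square to it, while the tall ones wait in the tray; finally put each tall board back in the rack on the grey pad it came from, centred and square. Do not tip any board over, and leave the jar, the bottle and the screwdriver where they are.

Things in the scene. Friction and masses are not known exactly. Their poses are not given: they have to be found in the camera images.
- heatsink_board: Tall green circuit board, 122 mm high, upright on a dark steel foot 34 x 100 x 14 mm (x, y, z); finned aluminium heat sink on the -x face to 12 mm from mid-plane, 30 to 80 mm up. White grip bar 12 x 92 mm along the top, 104 to 122 mm up. Grip across the bar; nothing under it is wider within 28 mm of the top. About 260 g. Origin: centre of foot underside; z up, y along the foot, x across the board.
- capacitor_board: Tall green circuit board, 122 mm high, upright on a dark steel foot 34 x 80 x 14 mm; three black round capacitors on the -x face to 18 mm from mid-plane, 22 to 79 mm up. White grip bar 12 x 72 mm along the top, 104 to 122 mm up. Grip across the bar; nothing under it is wider within 28 mm of the top. About 220 g. Origin: centre of foot underside; z up, y along the foot, x across the board.
- relay_board: Short green circuit board, 62 mm high, upright on a foot 34 x 100 x 14 mm, rearmost in the rack; three black relays low on the -x face. White grip bar 12 x 92 mm along the top, 44 to 62 mm up. Grip across the bar; nothing under it is wider within 28 mm of the top. About 180 g. Origin: centre of foot underside; z up, y along the foot, x across the board.
- nest_long: Fixed flat grey pad 44 x 112 x 3 mm, no rim: place of the heat-sink board. Origin: centre of its underside, 8 mm above the table; y along its length. Pads lie 48 mm apart in a row along x on a fixed black rack 210 x 150 x 8 mm whose two long sides have rails 22 mm high, 65 to 75 mm from the middle. Tall boards on front and middle pad in either order, the short one on the far, rear pad.
- nest_short: Fixed flat grey pad 44 x 92 x 3 mm, no rim, in the same rack: place of the capacitor board, which stands on it at the start. Origin: centre of its underside, 8 mm above the table; y along its length.
- tray: Fixed blue tray with a black mat, the side area: 220 x 170 mm outside (x, y), walls 5 mm thick and 20 mm high, inner floor 5 mm above the table; room for both tall boards, e.g. 45 mm either side of the middle along x, feet along y. Origin: centre of its underside.
- stage: Fixed aluminium inspection plate 100 x 150 mm (x, y), 12 mm thick, with a black outline about 38 x 104 mm at its centre for the foot, long along y. Origin: centre of its underside; its top is 12 mm above it.
- paste_jar: Bystander: closed jar with a white cap, 64 mm across and 62 mm high, at the far side of the table. Origin: centre of its underside.
- cleaner_bottle: Bystander: bottle, 52 mm across and 90 mm high, at the far side of the table. Origin: centre of its underside.
- screwdriver: Bystander: screwdriver lying at the far side of the table. Origin at its middle; x along its length.
Mind the look-alikes: they are no part of the job. What is shaped like the relay_board but red is not meant. Leave any yellow look-alike of the capacitor_board alone.

How it is judged:
By the outcome, as a careful person would: the job done as asked, in the order asked, and still so for the second after the job is handed in, with the robot touching nothing.
It also fails if it takes over 141 s, if anything falls off the work surface, if the arm or the gripper's body presses on something with over 40 N, if the wrist force passes 120 N, or if a joint passes its speed limit or range.

## Working session

There is one attempt and no reset: what is moved stays moved. The work goes in short steps, Python scripts to look and compute and a tool call to move; the robot and the scene stay as the last step left them, time stands still between calls to the robot, and variables do not carry over. Pictures are saved under pics/ and viewed, at most 14 in all, crops included, and the job is handed in when it is done.

Besides the shell and the picture viewer there is one more tool, called after "Emit:" in YAML: its name, and indented under it one key for each argument. jog_arm: Moves the arm, as the interface text tells. Shift numbers are shares of 0.12 m and turn numbers shares of 120 degrees, none past 1 either way. Its arguments: {"type":"object","properties":{"motion":{"type":"array","items":{"type":"object","properties":{"grip":{"type":"number"},"delta_pos":{"type":"array","items":{"type":"number","minimum":-1,"maximum":1}},"yaw":{"type":"number","minimum":-1,"maximum":1}}}}},"required":["motion"]}

```bash
mkdir -p pics; ls
python3 - <<'E'
from station import r
import cv2,numpy as np
print(r.state())
for n in("top","side"):
    cv2.imwrite(f"pics/{n}0.png",r.camera(n)); i=r.camera_info(n)
    print(n,np.round(i["camera_matrix"],1).tolist(),i["distortion"],np.round(i["view"],3).tolist())
E
```

```text
pics
{'clock': 0.0, 'joints': array([ 1.56360493e+00,  3.85566714e-01,  6.61770257e-03, -5.17569082e-04,
       -1.19397584e+00, -2.58633946e-01]), 'joint_velocities': array([ 0.00020479,  0.00094859,  0.00067932,  0.0008819 , -0.00048754,
       -0.00102901]), 'joint_efforts': array([-7.90100403e-04, -3.90666246e+01,  1.87406605e+01,  4.21996638e+00,
        1.09758569e-02, -1.92239481e-04]), 'eef_pos': array([0.16398936, 0.60247837, 0.22144753]), 'orientation': array([ 3.13941190e+00, -7.95454455e-05, -2.66016219e-01]), 'force': array([ 0.90214568, -0.2391462 ,  0.25606267]), 'wrist_torque': array([0.00963769, 0.00743604, 0.02414342]), 'grip_force': 0.0, 'grip_width': 0.08686951850802406}
top [[512.4, 0.0, 320.1], [0.0, 512.4, 194.3], [0.0, 0.0, 1.0]] [0.01371199 0.         0.         0.         0.        ] [[-0.012, -1.0, 0.001, -0.076], [-0.986, 0.012, -0.169, 0.554], [0.169, -0.003, -0.986, 1.202], [0.0, 0.0, 0.0, 1.0]]
side [[389.1, 0.0, 318.5], [0.0, 389.1, 199.7], [0.0, 0.0, 1.0]] [-0.00819636  0.          0.          0.          0.        ] [[-0.981, -0.194, 0.012, 0.543], [-0.154, 0.738, -0.657, 0.166], [0.119, -0.647, -0.754, 0.861], [0.0, 0.0, 0.0, 1.0]]
```

View pics/top0.png

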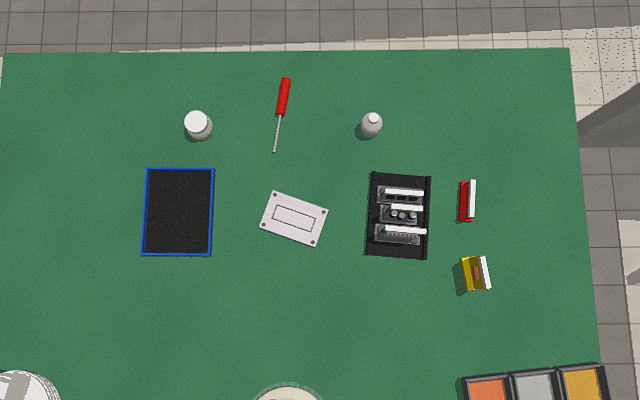

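View pics/side0.png

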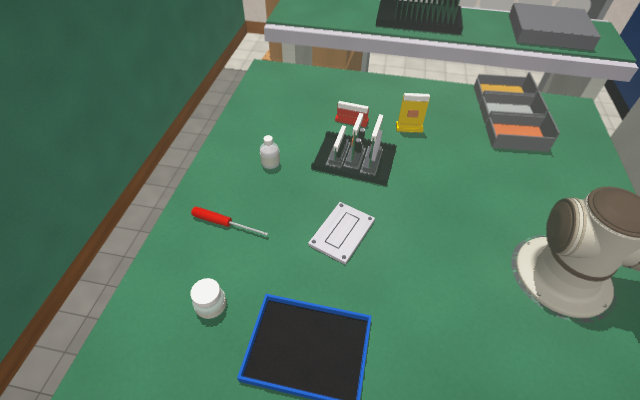

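The top view shows the black rack at (398,215), with relay bar (401,189), capacitor bar (406,208) and heat-sink bar (406,230), which is frontmost. The stage is at (294,218) and the tray at (178,211). The side view shows the same layout: rack (355,155), stage (342,232), tray (307,347).

Candidates that could be mistaken:
- **Relay board:** green short board at (401,189), or the red one at (467,200).
- **Capacitor board:** green one at (406,208), or the yellow one at (475,273).
- **Heat-sink board:** only (406,230).

I choose the green three in the rack. Next is a close crop to check that.

```bash
cat > h.py <<'E'
import cv2,numpy as np
from station import r
def ray(n,uv,z):
    """pixels -> world points on plane z"""
    i=r.camera_info(n);V=np.array(i["view"]);R,t=V[:3,:3],V[:3,3]
    p=cv2.undistortPoints(np.float64(uv).reshape(-1,1,2),np.array(i["camera_matrix"]),np.array(i["distortion"])).reshape(-1,2)
    d=np.c_[p,np.ones(len(p))]@R; c=-R.T@t
    return c+d*((z-c[2])/d[:,2])[:,None]
def proj(n,P):
    i=r.camera_info(n);V=np.array(i["view"])
    return cv2.projectPoints(np.float64(P).reshape(-1,1,3),cv2.Rodrigues(V[:3,:3])[0],V[:3,3],np.array(i["camera_matrix"]),np.array(i["distortion"]))[0].reshape(-1,2)
def crop(img,x0,y0,x1,y1,k,f):
    cv2.imwrite(f,cv2.resize(img[y0:y1,x0:x1],None,fx=k,fy=k,interpolation=cv2.INTER_CUBIC))
E
python3 - <<'E'
from h import *
t=cv2.imread("pics/top0.png");s=cv2.imread("pics/side0.png")
a=cv2.resize(t[165:265,360:500],None,fx=5.6,fy=5.6,interpolation=cv2.INTER_CUBIC)[:,:784]
cv2.imwrite("pics/c_top.png",a)
crop(s,300,90,440,190,5.6,"pics/c_side.png")
# brightness masks
m=((t.min(2)>195)*255).astype(np.uint8)
for c in cv2.findContours(m,0,2)[0]:
    if cv2.contourArea(c)>60: print(cv2.minAreaRect(c))
hsv=cv2.cvtColor(t,cv2.COLOR_BGR2HSV)
E
```

```text
((4.0, 389.5), (8.0, 17.0), 0.0)
((35.5, 386.0), (26.0, 23.0), 90.0)
((485.3846130371094, 271.9230651855469), (32.16304397583008, 4.706786632537842), 78.69007110595703)
((405.4801940917969, 229.19801330566406), (39.60247802734375, 4.8756818771362305), 5.710593223571777)
((407.0067443847656, 206.92921447753906), (30.433719635009766, 4.787858963012695), 5.440331935882568)
((293.43438720703125, 218.08370971679688), (58.99340057373047, 39.14955139160156), 19.653823852539062)
((404.061767578125, 191.69703674316406), (37.96477127075195, 4.448397159576416), 4.39870548248291)
((472.2862243652344, 197.98980712890625), (4.566254615783691, 36.19708251953125), 2.726310968399048)
((374.5, 117.0), (8.0, 11.0), 90.0)
((195.0, 121.0), (20.0, 22.0), 90.0)
```

View pics/c_top.png

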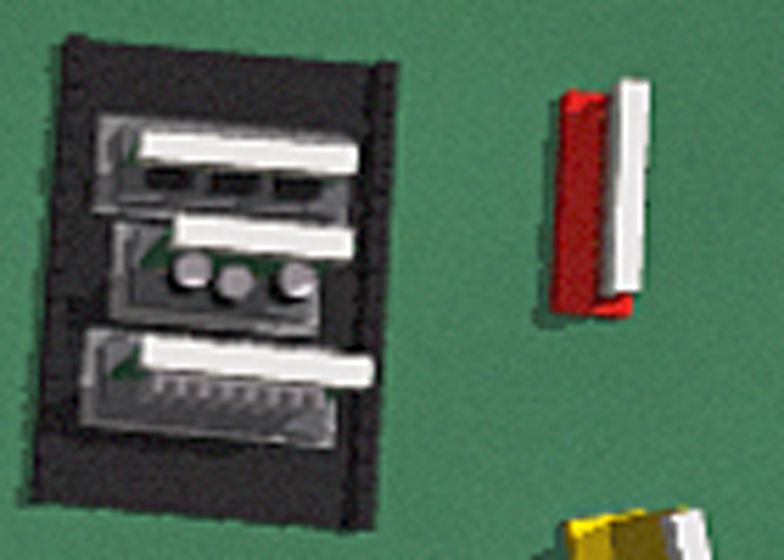

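View pics/c_side.png

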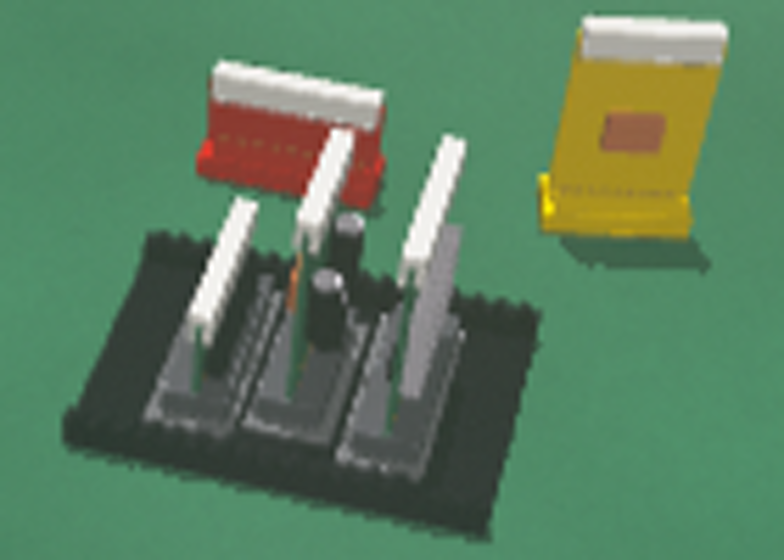

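The crops confirm it. In the rack are the relay board at the rear, the capacitor board (three round cans) in the middle and the heat-sink board (fins) in front, all green. The red and yellow boards stand outside the rack. Next I measure the bars, stage and tray.

```bash
cat >> h.py <<'E'
def soft(n,img,box,z,lo,hi):
    """weighted centroid and axis direction (yaw of long axis, world) of bright blob in box"""
    x0,y0,x1,y1=box;g=img[y0:y1,x0:x1].min(2).astype(float)
    m=(g>lo+0.3*(hi-lo)).astype(np.uint8);k,l,st,_=cv2.connectedComponentsWithStats(m)
    b=1+np.argmax(st[1:,4]);M=cv2.dilate((l==b).astype(np.uint8),np.ones((3,3)))
    w=np.clip((g-lo)/(hi-lo),0,1)*M
    v,u=np.nonzero(w>0.02);W=w[v,u];P=ray(n,np.c_[u+x0,v+y0],z)[:,:2]
    c=(P*W[:,None]).sum(0)/W.sum();D=P-c;C=(D*W[:,None]).T@D/W.sum()
    ev,E=np.linalg.eigh(C);a=E[:,1];a=a*np.sign(a[1])
    return c,np.degrees(np.arctan2(-a[0],a[1])),np.sqrt(12*ev)  # yaw: 0 = along +y
def corners(n,mask,z,lenr=None):
    c=max(cv2.findContours(mask,cv2.RETR_EXTERNAL,cv2.CHAIN_APPROX_NONE)[0],key=cv2.contourArea)
    return cv2.minAreaRect(ray(n,c.reshape(-1,2),z)[:,:2].astype(np.float32))
E
python3 - <<'E'
from h import *
t=cv2.imread("pics/top0.png");s=cv2.imread("pics/side0.png")
for nm,b,z in(("heat",(380,220,432,240),.133),("cap",(385,200,430,216),.133),("relay",(380,184,430,202),.073)):
    print(nm,*[np.round(q,4) for q in soft("top",t,b,z,130,225)])
for nm,im in(("top",t),("side",s)):
    m=((im.min(2)>120)*255).astype(np.uint8)
    b=(250,180,340,255) if nm=="top" else (300,195,385,270)
    k=np.zeros_like(m);k[b[1]:b[3],b[0]:b[2]]=m[b[1]:b[3],b[0]:b[2]]
    print(nm,"stage",corners(nm,k,.012))
    h=cv2.cvtColor(im,cv2.COLOR_BGR2HSV);m=cv2.inRange(h,(105,120,60),(125,255,255))
    b=(130,155,230,265) if nm=="top" else (220,280,390,400)
    k=np.zeros_like(m);k[b[1]:b[3],b[0]:b[2]]=m[b[1]:b[3],b[0]:b[2]]
    for z in (0,.02): print(nm,"tray",z,corners(nm,k,z))
E
```

```text
heat [ 0.4564 -0.2725] -6.4372 [0.0119 0.0908]
cap [ 0.5067 -0.2778] -5.7338 [0.0117 0.071 ]
relay [ 0.552  -0.2838] -5.0254 [0.0116 0.0914]
top stage ((0.4999732971191406, -0.015432760119438171), (0.15035179257392883, 0.10010012239217758), 69.72383117675781)
top tray 0 ((0.5239671468734741, 0.27633652091026306), (0.17559023201465607, 0.22419187426567078), 88.88551330566406)
top tray 0.02 ((0.521111011505127, 0.27077874541282654), (0.17284339666366577, 0.22068476676940918), 88.885498046875)
side stage ((0.500329315662384, -0.012136377394199371), (0.15441042184829712, 0.10078264772891998), 69.6490707397461)
side tray 0 ((0.5233268141746521, 0.2666897773742676), (0.17916882038116455, 0.22571085393428802), 88.94436645507812)
side tray 0.02 ((0.5215367674827576, 0.27394992113113403), (0.1744033396244049, 0.21970748901367188), 88.9443588256836)
```

Sizes agree with the description (bars 91, 71 and 91 mm by 12, stage 150 × 100). I start moving toward the heat-sink board.

Emit:
jog_arm:
  motion:
    - {"grip": -0.15, "delta_pos": [1, -1, 0], "yaw": -0.25}
    - {"grip": -0.15, "delta_pos": [1, -1, 0], "yaw": -0.25}
    - {"grip": -0.15, "delta_pos": [1, -1, 0], "yaw": -0.25}
    - {"grip": -0.15, "delta_pos": [1, -1, 0], "yaw": -0.25}
    - {"grip": -0.15, "delta_pos": [1, -1, 0], "yaw": -0.25}

```text
clock: 0.6
eef_pos: [0.2857, 0.4807, 0.2224]
orientation: [3.141, -0.0, -0.794]
force: [-0.6, 0.2, 0.0]
grip_width: 0.055
grip_force: 0.0
```

Emit:
jog_arm:
  motion:
    - {"grip": -0.15, "delta_pos": [1, -1, 0], "yaw": -0.25}
    - {"grip": -0.15, "delta_pos": [1, -1, 0], "yaw": -0.25}
    - {"grip": -0.15, "delta_pos": [1, -1, 0], "yaw": -0.25}
    - {"grip": -0.15, "delta_pos": [1, -1, 0], "yaw": -0.25}
    - {"grip": -0.15, "delta_pos": [1, -1, 0], "yaw": -0.25}

```text
clock: 1.1
eef_pos: [0.4052, 0.3619, 0.2221]
orientation: [3.141, -0.001, -1.316]
force: [-0.3, 0.8, 0.4]
grip_width: 0.0369
grip_force: 0.0
```

Emit:
jog_arm:
  motion:
    - {"grip": -0.15, "delta_pos": [0.4, -1, 0], "yaw": -0.17}
    - {"grip": -0.15, "delta_pos": [0.4, -1, 0], "yaw": -0.17}
    - {"grip": -0.15, "delta_pos": [0.4, -1, 0], "yaw": -0.17}
    - {"grip": -0.15, "delta_pos": [0.4, -1, 0], "yaw": -0.17}

```text
clock: 1.5
eef_pos: [0.4522, 0.2417, 0.2224]
orientation: [3.141, -0.0, -1.67]
force: [0.1, 0.7, 0.9]
grip_width: 0.037
grip_force: 0.0
```

Emit:
jog_arm:
  motion:
    - {"grip": -0.15, "delta_pos": [0, -1, 0], "yaw": 0}
    - {"grip": -0.15, "delta_pos": [0, -1, 0], "yaw": 0}
    - {"grip": -0.15, "delta_pos": [0, -1, 0], "yaw": 0}

```text
clock: 1.8
eef_pos: [0.4512, 0.1221, 0.2224]
orientation: [3.141, -0.0, -1.667]
force: [0.4, -0.2, -0.4]
grip_width: 0.0369
grip_force: 0.0
```

Emit:
jog_arm:
  motion:
    - {"grip": -0.15, "delta_pos": [0, -1, 0], "yaw": 0}
    - {"grip": -0.15, "delta_pos": [0, -1, 0], "yaw": 0}
    - {"grip": -0.15, "delta_pos": [0, -1, 0], "yaw": 0}

```text
clock: 2.1
eef_pos: [0.4518, 0.0021, 0.2225]
orientation: [3.141, 0.0, -1.667]
force: [0.2, 0.1, -1.4]
grip_width: 0.0371
grip_force: 0.0
```

Emit:
jog_arm:
  motion:
    - {"grip": -0.15, "delta_pos": [0, -1, 0], "yaw": 0}
    - {"grip": -0.15, "delta_pos": [0, -1, 0], "yaw": 0}
    - {"grip": -0.15, "delta_pos": [0, -1, 0], "yaw": 0}

```text
clock: 2.4
eef_pos: [0.4526, -0.1181, 0.2224]
orientation: [-3.142, -0.0, -1.668]
force: [-0.1, 0.6, 0.6]
grip_width: 0.0371
grip_force: 0.0
```

Emit:
jog_arm:
  motion:
    - {"grip": -0.15, "delta_pos": [0, -1, 0], "yaw": 0}
    - {"grip": -0.15, "delta_pos": [0, -1, 0], "yaw": 0}
    - {"grip": -0.15, "delta_pos": [0, -1, 0], "yaw": 0}
    - {"grip": -0.15, "delta_pos": [0, -1, 0], "yaw": 0}

```text
clock: 2.8
eef_pos: [0.4531, -0.2377, 0.2219]
orientation: [3.141, 0.0, -1.669]
force: [-0.6, -0.2, 0.1]
grip_width: 0.037
grip_force: 0.0
```

Emit:
jog_arm:
  motion:
    - {"grip": -0.15, "delta_pos": [0.037, -0.296, 0], "yaw": -0.005}
    - {"grip": -0.15, "delta_pos": [0.037, -0.296, -0.2], "yaw": -0.005}
    - {"grip": -0.15, "delta_pos": [0.037, -0.296, -0.4], "yaw": -0.005}
    - {"grip": -0.15, "delta_pos": [0.037, -0.296, -0.6], "yaw": -0.005}
    - {"grip": -0.15, "delta_pos": [0.037, -0.296, -0.75], "yaw": -0.005}
    - {"grip": -0.15, "delta_pos": [0.037, -0.296, -0.87], "yaw": -0.005}
    - {"grip": -0.15, "delta_pos": [0.037, -0.296, -0.96], "yaw": -0.005}
    - {"grip": -0.15, "delta_pos": [0.037, -0.296, -0.96], "yaw": -0.005}

```text
clock: 3.6
eef_pos: [0.4564, -0.2708, 0.1059]
orientation: [3.138, 0.001, -1.677]
force: [-0.7, -0.1, -0.2]
grip_width: 0.0368
grip_force: 0.0
```

Emit:
jog_arm:
  motion:
    - {"grip": -1, "delta_pos": [0, 0, 0], "yaw": 0}
    - {"grip": -1, "delta_pos": [0, 0, 0], "yaw": 0}
    - {"grip": -1, "delta_pos": [0, 0, 0], "yaw": 0}
    - {"grip": -1, "delta_pos": [0, 0, 0], "yaw": 0}
    - {"grip": -1, "delta_pos": [0, 0, 0], "yaw": 0}
    - {"grip": -1, "delta_pos": [0, 0, 0], "yaw": 0}

```text
clock: 4.2
eef_pos: [0.4565, -0.2726, 0.1079]
orientation: [-3.141, -0.0, -1.68]
force: [-0.9, 1.0, 3.3]
grip_width: 0.0114
grip_force: 30.0
```

Emit:
jog_arm:
  motion:
    - {"grip": -1, "delta_pos": [0, 0, 0.05], "yaw": 0}
    - {"grip": -1, "delta_pos": [0, 0, 0.15], "yaw": 0}
    - {"grip": -1, "delta_pos": [0, 0, 0.35], "yaw": 0}
    - {"grip": -1, "delta_pos": [0, 0, 0.55], "yaw": 0}
    - {"grip": -1, "delta_pos": [0, 0, 0.75], "yaw": 0}
    - {"grip": -1, "delta_pos": [0, 0, 0.9], "yaw": 0}
    - {"grip": -1, "delta_pos": [0, 0, 0.95], "yaw": 0}

```text
clock: 4.9
eef_pos: [0.4577, -0.2729, 0.2242]
orientation: [-3.137, -0.001, -1.679]
force: [-0.6, 0.1, -2.1]
grip_width: 0.0118
grip_force: 30.0
```

Emit:
jog_arm:
  motion:
    - {"grip": -1, "delta_pos": [0.01, 0.08, 0], "yaw": 0.01}
    - {"grip": -1, "delta_pos": [0.02, 0.24, 0], "yaw": 0.02}
    - {"grip": -1, "delta_pos": [0.05, 0.42, 0], "yaw": 0.03}
    - {"grip": -1, "delta_pos": [0.1, 0.62, 0], "yaw": 0.042}
    - {"grip": -1, "delta_pos": [0.13, 0.82, 0], "yaw": 0.042}
    - {"grip": -1, "delta_pos": [0.16, 1, 0], "yaw": 0.042}

```text
clock: 5.5
eef_pos: [0.4749, -0.1507, 0.2198]
orientation: [3.139, 0.001, -1.591]
force: [0.4, -0.1, -2.9]
grip_width: 0.0119
grip_force: 30.0
```

Emit:
jog_arm:
  motion:
    - {"grip": -1, "delta_pos": [0, 0.2, 0], "yaw": 0}
    - {"grip": -1, "delta_pos": [0, 0.4, 0], "yaw": 0}
    - {"grip": -1, "delta_pos": [0, 0.6, 0], "yaw": 0}
    - {"grip": -1, "delta_pos": [0, 0.8, 0], "yaw": 0}
    - {"grip": -1, "delta_pos": [0, 1, 0], "yaw": 0}

```text
clock: 6.0
eef_pos: [0.4745, -0.0311, 0.2199]
orientation: [3.139, -0.0, -1.591]
force: [1.3, -0.1, -2.1]
grip_width: 0.0115
grip_force: 30.0
```

Emit:
jog_arm:
  motion:
    - {"grip": -1, "delta_pos": [0, 0.2, 0], "yaw": 0}
    - {"grip": -1, "delta_pos": [0, 0.4, 0], "yaw": 0}
    - {"grip": -1, "delta_pos": [0, 0.6, 0], "yaw": 0}
    - {"grip": -1, "delta_pos": [0, 0.8, 0], "yaw": 0}
    - {"grip": -1, "delta_pos": [0, 1, 0], "yaw": 0}

```text
clock: 6.5
eef_pos: [0.4745, 0.0887, 0.2199]
orientation: [3.139, -0.001, -1.591]
force: [-0.1, 0.1, -2.0]
grip_width: 0.0119
grip_force: 30.0
```

Emit:
jog_arm:
  motion:
    - {"grip": -1, "delta_pos": [0, 0.2, 0], "yaw": 0}
    - {"grip": -1, "delta_pos": [0, 0.4, 0], "yaw": 0}
    - {"grip": -1, "delta_pos": [0, 0.6, 0], "yaw": 0}
    - {"grip": -1, "delta_pos": [0, 0.8, 0], "yaw": 0}
    - {"grip": -1, "delta_pos": [0, 1, 0], "yaw": 0}

```text
clock: 7.0
eef_pos: [0.4744, 0.2085, 0.2198]
orientation: [3.139, -0.002, -1.591]
force: [0.6, -0.6, -2.2]
grip_width: 0.0115
grip_force: 30.0
```

Emit:
jog_arm:
  motion:
    - {"grip": -1, "delta_pos": [0, 0.2, 0], "yaw": 0}
    - {"grip": -1, "delta_pos": [0, 0.35, 0], "yaw": 0}
    - {"grip": -1, "delta_pos": [0, 0.47, 0], "yaw": 0}
    - {"grip": -1, "delta_pos": [0, 0.53, 0], "yaw": 0}
    - {"grip": -1, "delta_pos": [0, 0.54, 0], "yaw": 0}
    - {"grip": -1, "delta_pos": [0, 0.54, 0], "yaw": 0}

```text
clock: 7.6
eef_pos: [0.4756, 0.2719, 0.2212]
orientation: [3.141, -0.001, -1.592]
force: [0.8, 0.1, -2.9]
grip_width: 0.0116
grip_force: 30.0
```

Run:
```python
from h import *
t=r.camera("top");s=r.camera("side");cv2.imwrite("pics/top1.png",t);cv2.imwrite("pics/side1.png",s)
cv2.imwrite("pics/m1.png",np.hstack([cv2.resize(t[150:280,130:450],(800,325))[:, :800]]).copy())
a=cv2.resize(t[150:280,120:450],(640,252));b=cv2.resize(s,(530,331))[:, :]
o=np.zeros((592,640,3),np.uint8);o[:252]=a;o[255:255+331,:530]=b;cv2.imwrite("pics/m1.png",o)
```

```text
(no output)
```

View pics/m1.png

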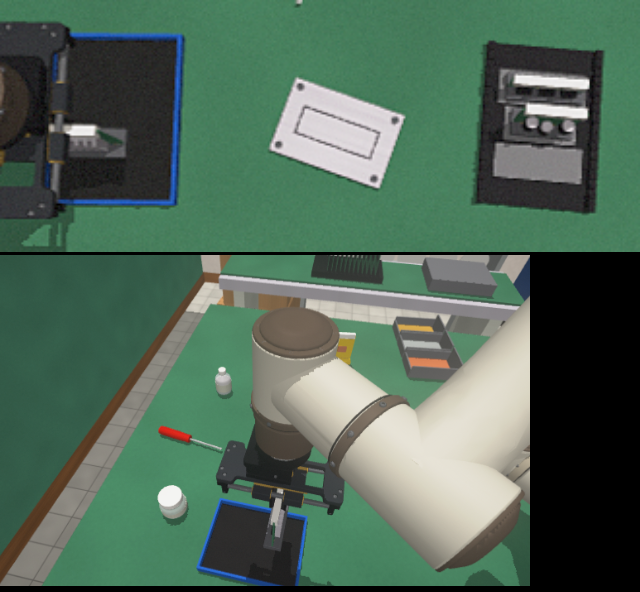

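The heat-sink board hangs straight over the tray's front half. The long pad is now fully visible at about (389,233) in the full top image, and the other two boards have not moved. I lower the board and release it.

Emit:
jog_arm:
  motion:
    - {"grip": -1, "delta_pos": [0, 0, -0.1], "yaw": 0}
    - {"grip": -1, "delta_pos": [0, 0, -0.3], "yaw": 0}
    - {"grip": -1, "delta_pos": [0, 0, -0.5], "yaw": 0}
    - {"grip": -1, "delta_pos": [0, 0, -0.7], "yaw": 0}
    - {"grip": -1, "delta_pos": [0, 0, -0.82], "yaw": 0}
    - {"grip": -1, "delta_pos": [0, 0, -0.9], "yaw": 0}
    - {"grip": -1, "delta_pos": [0, 0, -0.95], "yaw": 0}
    - {"grip": -1, "delta_pos": [0, 0, -0.97], "yaw": 0}
    - {"grip": -1, "delta_pos": [0, 0, -0.985], "yaw": 0}
    - {"grip": -1, "delta_pos": [0, 0, -0.995], "yaw": 0}
    - {"grip": -1, "delta_pos": [0, 0, -0.995], "yaw": 0}

```text
clock: 8.8
eef_pos: [0.4759, 0.2725, 0.1023]
orientation: [-3.141, 0.001, -1.592]
force: [0.4, -0.4, -3.5]
grip_width: 0.0116
grip_force: 30.0
```

Run:
```python
from h import *
t=cv2.imread("pics/top1.png")
print(t[233,375:405].min(1), t[222:245,389].min(1))
print([np.round(q,4) for q in soft("top",t,(368,220,425,248),.011,50,110)])
for b,n in(((385,200,430,216),"cap"),((380,184,430,202),"relay")): print(n,[np.round(q,4) for q in soft("top",t,b,.133 if n=="cap" else .073,130,225)])
```

```text
[148 135 129 131 134 131 130 129 128 133 130 131 130 132 134 129 134 131
 130 136 131 131 130 132 132 128 135 132 133 127] [ 84   8  65 147 133 132 131 129 131 133 133 134 129 134 130 129 130 135
 133 136  56  37  42]
[array([ 0.4574, -0.272 ]), np.float64(-5.3893), array([0.0437, 0.1127])]
cap [array([ 0.5068, -0.2777]), np.float64(-5.7436), array([0.0118, 0.0711])]
relay [array([ 0.5521, -0.2838]), np.float64(-5.0193), array([0.0118, 0.0915])]
```

Emit:
jog_arm:
  motion:
    - {"grip": -1, "delta_pos": [0, 0, -0.005], "yaw": 0}
    - {"grip": -1, "delta_pos": [0, 0, -0.008], "yaw": 0}
    - {"grip": -0.15, "delta_pos": [0, 0, -0.008], "yaw": 0}
    - {"grip": -0.15, "delta_pos": [0, 0, -0.008], "yaw": 0}
    - {"grip": -0.15, "delta_pos": [0, 0, -0.008], "yaw": 0}
    - {"grip": -0.15, "delta_pos": [0, 0, -0.008], "yaw": 0}
    - {"grip": -0.15, "delta_pos": [0, 0, 0.1], "yaw": 0}
    - {"grip": -0.15, "delta_pos": [0, 0, 0.3], "yaw": 0}
    - {"grip": -0.15, "delta_pos": [0, 0, 0.6], "yaw": 0}
    - {"grip": -0.15, "delta_pos": [0, 0, 0.9], "yaw": 0}
    - {"grip": -0.15, "delta_pos": [0, 0, 0.9], "yaw": 0}

```text
clock: 9.9
eef_pos: [0.4785, 0.2743, 0.2158]
orientation: [-3.132, 0.007, -1.59]
force: [-0.2, 1.1, -0.2]
grip_width: 0.0368
grip_force: 0.0
```

Emit:
jog_arm:
  motion:
    - {"grip": -0.15, "delta_pos": [0.26, -0.3, 0], "yaw": -0.038}
    - {"grip": -0.15, "delta_pos": [0.26, -0.65, 0], "yaw": -0.038}
    - {"grip": -0.15, "delta_pos": [0.26, -1, 0], "yaw": -0.038}

```text
clock: 10.2
eef_pos: [0.507, 0.1511, 0.209]
orientation: [3.141, -0.001, -1.671]
force: [0.8, -0.8, 1.1]
grip_width: 0.0369
grip_force: 0.0
```

Emit:
jog_arm:
  motion:
    - {"grip": -0.15, "delta_pos": [0, -1, 0], "yaw": 0}
    - {"grip": -0.15, "delta_pos": [0, -1, 0], "yaw": 0}
    - {"grip": -0.15, "delta_pos": [0, -1, 0], "yaw": 0}

```text
clock: 10.5
eef_pos: [0.5059, 0.029, 0.2095]
orientation: [3.14, -0.001, -1.674]
force: [0.9, -0.0, -0.1]
grip_width: 0.0369
grip_force: 0.0
```

Emit:
jog_arm:
  motion:
    - {"grip": -0.15, "delta_pos": [0, -1, 0], "yaw": 0}
    - {"grip": -0.15, "delta_pos": [0, -1, 0], "yaw": 0}
    - {"grip": -0.15, "delta_pos": [0, -1, 0], "yaw": 0}

```text
clock: 10.8
eef_pos: [0.5062, -0.0907, 0.2094]
orientation: [3.141, -0.0, -1.674]
force: [-0.5, -0.2, 0.1]
grip_width: 0.0373
grip_force: 0.0
```

Emit:
jog_arm:
  motion:
    - {"grip": -0.15, "delta_pos": [0, -1, 0], "yaw": 0}
    - {"grip": -0.15, "delta_pos": [0, -1, 0], "yaw": 0}
    - {"grip": -0.15, "delta_pos": [0, -1, 0], "yaw": 0}

```text
clock: 11.1
eef_pos: [0.5063, -0.2109, 0.2092]
orientation: [3.141, -0.0, -1.674]
force: [0.2, 0.2, -0.7]
grip_width: 0.037
grip_force: 0.0
```

Emit:
jog_arm:
  motion:
    - {"grip": -0.15, "delta_pos": [0, -0.3, 0], "yaw": 0}
    - {"grip": -0.15, "delta_pos": [0, -0.584, 0], "yaw": 0}
    - {"grip": -0.15, "delta_pos": [0, -0.584, 0], "yaw": 0}
    - {"grip": -0.15, "delta_pos": [0, -0.584, 0], "yaw": 0}
    - {"grip": -0.15, "delta_pos": [0, -0.584, 0], "yaw": 0}

```text
clock: 11.6
eef_pos: [0.5068, -0.2771, 0.2096]
orientation: [3.141, 0.0, -1.671]
force: [0.6, 0.2, 0.2]
grip_width: 0.0374
grip_force: 0.0
```

Run:
```python
from h import *
t=r.camera("top");s=r.camera("side");cv2.imwrite("pics/top2.png",t);cv2.imwrite("pics/side2.png",s)
a=cv2.resize(t[150:280,130:240],(440,520));b=cv2.resize(s[260:400,220:400],(360,280))
o=np.zeros((520,800,3),np.uint8);o[:,:440]=a;o[:280,440:]=b;cv2.imwrite("pics/m2.png",o)
print([np.round(q,4) for q in soft("top",t,(140,190,220,240),.127,130,225)])
```

```text
[array([0.4759, 0.2724]), np.float64(-1.9614), array([0.011 , 0.0921])]
```

View pics/m2.png

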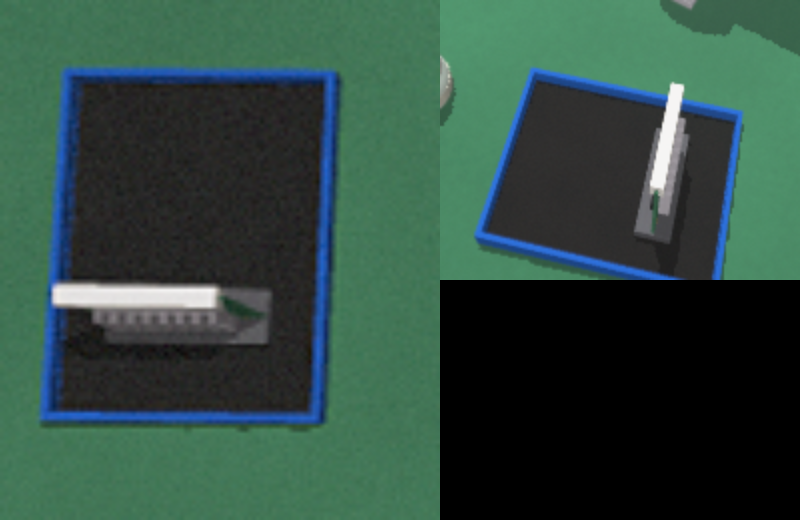

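The heat-sink board stands upright in the tray, with its bar at about (163,224) in the full top image. Its position (0.476, 0.272) is as commanded. Next is the capacitor board.

Emit:
jog_arm:
  motion:
    - {"grip": -0.15, "delta_pos": [0, -0.005, -0.2], "yaw": 0}
    - {"grip": -0.15, "delta_pos": [0, -0.005, -0.4], "yaw": 0}
    - {"grip": -0.15, "delta_pos": [0, -0.005, -0.6], "yaw": 0}
    - {"grip": -0.15, "delta_pos": [0, -0.005, -0.75], "yaw": 0}
    - {"grip": -0.15, "delta_pos": [0, -0.005, -0.83], "yaw": 0}
    - {"grip": -0.15, "delta_pos": [0, -0.005, -0.855], "yaw": 0}
    - {"grip": -0.15, "delta_pos": [0, -0.005, -0.855], "yaw": 0}

```text
clock: 12.4
eef_pos: [0.5074, -0.2781, 0.1077]
orientation: [-3.141, -0.0, -1.67]
force: [-0.7, -0.0, 0.5]
grip_width: 0.0374
grip_force: 0.0
```

Emit:
jog_arm:
  motion:
    - {"grip": -1, "delta_pos": [0, 0, 0], "yaw": 0}
    - {"grip": -1, "delta_pos": [0, 0, 0], "yaw": 0}
    - {"grip": -1, "delta_pos": [0, 0, 0], "yaw": 0}
    - {"grip": -1, "delta_pos": [0, 0, 0], "yaw": 0}
    - {"grip": -1, "delta_pos": [0, 0, 0], "yaw": 0}
    - {"grip": -1, "delta_pos": [0, 0, 0], "yaw": 0}

```text
clock: 13.0
eef_pos: [0.5069, -0.2785, 0.1077]
orientation: [-3.142, -0.0, -1.671]
force: [-1.1, 0.7, 2.0]
grip_width: 0.0119
grip_force: 30.0
```

Emit:
jog_arm:
  motion:
    - {"grip": -1, "delta_pos": [0, 0, 0.05], "yaw": 0}
    - {"grip": -1, "delta_pos": [0, 0, 0.15], "yaw": 0}
    - {"grip": -1, "delta_pos": [0, 0, 0.35], "yaw": 0}
    - {"grip": -1, "delta_pos": [0, 0, 0.55], "yaw": 0}
    - {"grip": -1, "delta_pos": [0, 0, 0.75], "yaw": 0}
    - {"grip": -1, "delta_pos": [0, 0, 0.9], "yaw": 0}
    - {"grip": -1, "delta_pos": [0, 0, 0.95], "yaw": 0}

```text
clock: 13.7
eef_pos: [0.5081, -0.2787, 0.2243]
orientation: [-3.137, -0.001, -1.671]
force: [0.4, -0.3, -3.2]
grip_width: 0.0117
grip_force: 30.0
```

Emit:
jog_arm:
  motion:
    - {"grip": -1, "delta_pos": [0.03, 0.08, 0], "yaw": 0.01}
    - {"grip": -1, "delta_pos": [0.1, 0.24, 0], "yaw": 0.02}
    - {"grip": -1, "delta_pos": [0.2, 0.42, 0], "yaw": 0.03}
    - {"grip": -1, "delta_pos": [0.3, 0.62, 0], "yaw": 0.038}
    - {"grip": -1, "delta_pos": [0.4, 0.82, 0], "yaw": 0.038}
    - {"grip": -1, "delta_pos": [0.49, 1, 0], "yaw": 0.038}

```text
clock: 14.3
eef_pos: [0.5655, -0.1564, 0.2196]
orientation: [3.139, 0.001, -1.59]
force: [0.6, 0.0, -2.1]
grip_width: 0.0117
grip_force: 30.0
```

Emit:
jog_arm:
  motion:
    - {"grip": -1, "delta_pos": [0, 0.2, 0], "yaw": 0}
    - {"grip": -1, "delta_pos": [0, 0.4, 0], "yaw": 0}
    - {"grip": -1, "delta_pos": [0, 0.6, 0], "yaw": 0}
    - {"grip": -1, "delta_pos": [0, 0.8, 0], "yaw": 0}
    - {"grip": -1, "delta_pos": [0, 1, 0], "yaw": 0}

```text
clock: 14.8
eef_pos: [0.5648, -0.0367, 0.2196]
orientation: [3.138, 0.0, -1.591]
force: [-0.3, 0.5, -3.5]
grip_width: 0.0117
grip_force: 30.0
```

Emit:
jog_arm:
  motion:
    - {"grip": -1, "delta_pos": [0, 0.2, 0], "yaw": 0}
    - {"grip": -1, "delta_pos": [0, 0.4, 0], "yaw": 0}
    - {"grip": -1, "delta_pos": [0, 0.6, 0], "yaw": 0}
    - {"grip": -1, "delta_pos": [0, 0.8, 0], "yaw": 0}
    - {"grip": -1, "delta_pos": [0, 1, 0], "yaw": 0}

```text
clock: 15.3
eef_pos: [0.5646, 0.0831, 0.2196]
orientation: [3.138, -0.001, -1.591]
force: [0.3, 0.6, -2.1]
grip_width: 0.012
grip_force: 30.0
```

Emit:
jog_arm:
  motion:
    - {"grip": -1, "delta_pos": [0, 0.2, 0], "yaw": 0}
    - {"grip": -1, "delta_pos": [0, 0.4, 0], "yaw": 0}
    - {"grip": -1, "delta_pos": [0, 0.6, 0], "yaw": 0}
    - {"grip": -1, "delta_pos": [0, 0.8, 0], "yaw": 0}
    - {"grip": -1, "delta_pos": [0, 1, 0], "yaw": 0}

```text
clock: 15.8
eef_pos: [0.5646, 0.203, 0.2195]
orientation: [3.139, -0.001, -1.59]
force: [0.4, 0.3, -2.7]
grip_width: 0.0118
grip_force: 30.0
```

Emit:
jog_arm:
  motion:
    - {"grip": -1, "delta_pos": [0, 0.2, 0], "yaw": 0}
    - {"grip": -1, "delta_pos": [0, 0.38, 0], "yaw": 0}
    - {"grip": -1, "delta_pos": [0, 0.5, 0], "yaw": 0}
    - {"grip": -1, "delta_pos": [0, 0.57, 0], "yaw": 0}
    - {"grip": -1, "delta_pos": [0, 0.588, 0], "yaw": 0}
    - {"grip": -1, "delta_pos": [0, 0.588, 0], "yaw": 0}
    - {"grip": -1, "delta_pos": [0, 0.588, 0], "yaw": 0}

```text
clock: 16.5
eef_pos: [0.5658, 0.2714, 0.2214]
orientation: [3.141, -0.0, -1.592]
force: [-0.6, -0.5, -2.3]
grip_width: 0.0115
grip_force: 30.0
```

Emit:
jog_arm:
  motion:
    - {"grip": -1, "delta_pos": [0, 0, -0.1], "yaw": 0}
    - {"grip": -1, "delta_pos": [0, 0, -0.3], "yaw": 0}
    - {"grip": -1, "delta_pos": [0, 0, -0.5], "yaw": 0}
    - {"grip": -1, "delta_pos": [0, 0, -0.7], "yaw": 0}
    - {"grip": -1, "delta_pos": [0, 0, -0.82], "yaw": 0}
    - {"grip": -1, "delta_pos": [0, 0, -0.9], "yaw": 0}
    - {"grip": -1, "delta_pos": [0, 0, -0.95], "yaw": 0}
    - {"grip": -1, "delta_pos": [0, 0, -0.97], "yaw": 0}
    - {"grip": -1, "delta_pos": [0, 0, -0.985], "yaw": 0}
    - {"grip": -1, "delta_pos": [0, 0, -0.99], "yaw": 0}
    - {"grip": -1, "delta_pos": [0, 0, -0.99], "yaw": 0}

```text
clock: 17.6
eef_pos: [0.566, 0.2724, 0.1031]
orientation: [-3.141, 0.001, -1.591]
force: [-0.3, 0.2, -2.0]
grip_width: 0.0116
grip_force: 30.0
```

Run:
```python
from h import *
t=r.camera("top");s=r.camera("side");cv2.imwrite("pics/top3.png",t);cv2.imwrite("pics/side3.png",s)
for n,b,z in(("long pad",(368,220,425,248),.011),("short pad",(370,200,425,224),.011)): print(n,[np.round(q,4) for q in soft("top",t,b,z,50,110)])
print([np.round(q,4) for q in soft("top",t,(380,184,430,202),.073,130,225)])
```

```text
long pad [array([ 0.4621, -0.2732]), np.float64(-3.3465), array([0.0558, 0.1098])]
short pad [array([ 0.5106, -0.2778]), np.float64(0.3157), array([0.0558, 0.0976])]
[array([ 0.552 , -0.2838]), np.float64(-5.0487), array([0.0117, 0.0914])]
```

Emit:
jog_arm:
  motion:
    - {"grip": -1, "delta_pos": [0, 0, -0.007], "yaw": 0}
    - {"grip": -1, "delta_pos": [0, 0, -0.013], "yaw": 0}
    - {"grip": -0.15, "delta_pos": [0, 0, -0.013], "yaw": 0}
    - {"grip": -0.15, "delta_pos": [0, 0, -0.013], "yaw": 0}
    - {"grip": -0.15, "delta_pos": [0, 0, -0.013], "yaw": 0}
    - {"grip": -0.15, "delta_pos": [0, 0, -0.013], "yaw": 0}
    - {"grip": -0.15, "delta_pos": [0, 0, 0.1], "yaw": 0}
    - {"grip": -0.15, "delta_pos": [0, 0, 0.3], "yaw": 0}
    - {"grip": -0.15, "delta_pos": [0, 0, 0.6], "yaw": 0}
    - {"grip": -0.15, "delta_pos": [0, 0, 0.8], "yaw": 0}
    - {"grip": -0.15, "delta_pos": [0, 0, 0.8], "yaw": 0}
    - {"grip": -0.15, "delta_pos": [0, 0, 0.8], "yaw": 0}

```text
clock: 18.9
eef_pos: [0.5659, 0.2724, 0.1999]
orientation: [-3.14, 0.002, -1.592]
force: [0.4, 0.0, -0.3]
grip_width: 0.0367
grip_force: 0.0
```

Run:
```python
from h import *
t=cv2.imread("pics/top3.png")
g=t.min(2)[180:255,365:430]
k=(g>95).astype(np.uint8);n,l,st,ce=cv2.connectedComponentsWithStats(k,connectivity=4);print(st[1:].tolist())
print(r.state()["eef_pos"],r.state()["orientation"])
print(t.min(2)[205:245,385].tolist())
```

```text
[[13, 6, 46, 10, 305], [50, 18, 7, 9, 30], [17, 20, 6, 1, 6], [12, 21, 4, 2, 6], [30, 21, 2, 1, 2], [33, 21, 4, 1, 4], [42, 22, 6, 1, 6], [20, 23, 8, 1, 8], [32, 23, 8, 2, 9], [43, 24, 9, 2, 12], [14, 25, 39, 20, 630], [10, 44, 45, 21, 779]]
[0.56586084 0.27237986 0.19986942] [-3.14018924e+00  1.67025156e-03 -1.59171175e+00]
[107, 134, 129, 126, 129, 128, 124, 130, 131, 128, 126, 131, 128, 132, 128, 132, 133, 108, 37, 91, 137, 133, 131, 129, 127, 127, 132, 128, 129, 130, 126, 129, 129, 127, 128, 132, 140, 7, 39, 42]
```

Emit:
jog_arm:
  motion:
    - {"grip": -0.15, "delta_pos": [-0.118, -0.3, 0], "yaw": -0.032}
    - {"grip": -0.15, "delta_pos": [-0.118, -0.65, 0], "yaw": -0.032}
    - {"grip": -0.15, "delta_pos": [-0.118, -1, 0], "yaw": -0.032}

```text
clock: 19.2
eef_pos: [0.5504, 0.1509, 0.1974]
orientation: [3.139, -0.002, -1.657]
force: [1.3, -0.2, 1.0]
grip_width: 0.0369
grip_force: 0.0
```

Emit:
jog_arm:
  motion:
    - {"grip": -0.15, "delta_pos": [0, -1, 0], "yaw": 0}
    - {"grip": -0.15, "delta_pos": [0, -1, 0], "yaw": 0}
    - {"grip": -0.15, "delta_pos": [0, -1, 0], "yaw": 0}

```text
clock: 19.5
eef_pos: [0.5501, 0.0286, 0.1975]
orientation: [3.138, -0.001, -1.662]
force: [0.6, 0.6, -0.9]
grip_width: 0.0368
grip_force: 0.0
```

Emit:
jog_arm:
  motion:
    - {"grip": -0.15, "delta_pos": [0, -1, 0], "yaw": 0}
    - {"grip": -0.15, "delta_pos": [0, -1, 0], "yaw": 0}
    - {"grip": -0.15, "delta_pos": [0, -1, 0], "yaw": 0}

```text
clock: 19.8
eef_pos: [0.5502, -0.0911, 0.1973]
orientation: [3.139, -0.001, -1.662]
force: [0.1, 0.4, -0.6]
grip_width: 0.037
grip_force: 0.0
```

Emit:
jog_arm:
  motion:
    - {"grip": -0.15, "delta_pos": [0, -1, 0], "yaw": 0}
    - {"grip": -0.15, "delta_pos": [0, -1, 0], "yaw": 0}
    - {"grip": -0.15, "delta_pos": [0, -1, 0], "yaw": 0}

```text
clock: 20.1
eef_pos: [0.5504, -0.2111, 0.1971]
orientation: [3.139, -0.0, -1.662]
force: [0.7, 0.6, 0.1]
grip_width: 0.037
grip_force: 0.0
```

Emit:
jog_arm:
  motion:
    - {"grip": -0.15, "delta_pos": [0, -0.3, 0], "yaw": 0}
    - {"grip": -0.15, "delta_pos": [0, -0.55, 0], "yaw": 0}
    - {"grip": -0.15, "delta_pos": [0, -0.633, 0], "yaw": 0}
    - {"grip": -0.15, "delta_pos": [0, -0.633, 0], "yaw": 0}
    - {"grip": -0.15, "delta_pos": [0, -0.633, 0], "yaw": 0}

```text
clock: 20.6
eef_pos: [0.5512, -0.283, 0.1978]
orientation: [3.14, 0.001, -1.658]
force: [-0.2, 1.0, 0.1]
grip_width: 0.0371
grip_force: 0.0
```

Run:
```python
from h import *
t=r.camera("top");s=r.camera("side");cv2.imwrite("pics/top4.png",t);cv2.imwrite("pics/side4.png",s)
a=cv2.resize(t[150:280,130:240],(440,520));b=cv2.resize(s[60:400,170:410],(360,510))
o=np.zeros((520,800,3),np.uint8);o[:,:440]=a;o[:510,440:]=b;cv2.imwrite("pics/m4.png",o)
for b in((140,190,220,215),(140,215,220,240)): print([np.round(q,4) for q in soft("top",t,b,.127,130,225)])
```

```text
[array([0.5439, 0.2401]), np.float64(-2.5656), array([0.0034, 0.0076])]
[array([0.4759, 0.2725]), np.float64(-1.9643), array([0.0111, 0.0921])]
```

View pics/m4.png

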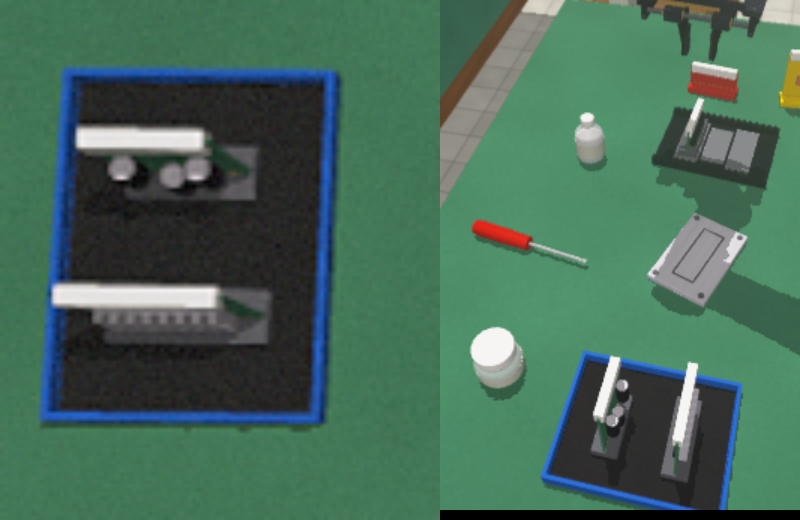

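Both tall boards stand upright in the tray, with bars at about (165,185) and (163,224) in the top view, and the relay board is still in the rack. I now descend on the relay board.

Emit:
jog_arm:
  motion:
    - {"grip": -0.15, "delta_pos": [0.005, -0.005, -0.3], "yaw": 0}
    - {"grip": -0.15, "delta_pos": [0.005, -0.005, -0.6], "yaw": 0}
    - {"grip": -0.15, "delta_pos": [0.005, -0.005, -0.85], "yaw": 0}
    - {"grip": -0.15, "delta_pos": [0.005, -0.005, -1], "yaw": 0}
    - {"grip": -0.15, "delta_pos": [0.005, -0.005, -1], "yaw": 0}

```text
clock: 21.2
eef_pos: [0.5504, -0.2825, 0.0756]
orientation: [3.135, 0.002, -1.657]
force: [-0.5, -0.1, 0.6]
grip_width: 0.0369
grip_force: 0.0
```

Emit:
jog_arm:
  motion:
    - {"grip": -0.15, "delta_pos": [0, 0, -0.12], "yaw": 0}
    - {"grip": -0.15, "delta_pos": [0, 0, -0.2], "yaw": 0}
    - {"grip": -0.15, "delta_pos": [0, 0, -0.25], "yaw": 0}
    - {"grip": -0.15, "delta_pos": [0, 0, -0.25], "yaw": 0}

```text
clock: 21.6
eef_pos: [0.552, -0.284, 0.0483]
orientation: [3.141, 0.0, -1.658]
force: [0.1, 0.5, -0.1]
grip_width: 0.0368
grip_force: 0.0
```

Emit:
jog_arm:
  motion:
    - {"grip": -1, "delta_pos": [0, 0, 0], "yaw": 0}
    - {"grip": -1, "delta_pos": [0, 0, 0], "yaw": 0}
    - {"grip": -1, "delta_pos": [0, 0, 0], "yaw": 0}
    - {"grip": -1, "delta_pos": [0, 0, 0], "yaw": 0}
    - {"grip": -1, "delta_pos": [0, 0, 0], "yaw": 0}
    - {"grip": -1, "delta_pos": [0, 0, 0], "yaw": 0}

```text
clock: 22.2
eef_pos: [0.5521, -0.2844, 0.0488]
orientation: [3.141, -0.0, -1.659]
force: [-1.1, -0.0, 1.6]
grip_width: 0.0118
grip_force: 29.9
```

Run:
```python
from h import *
t=cv2.imread("pics/top0.png");g=t.min(2)
b=(262,192,326,246)
sub=g[b[1]:b[3],b[0]:b[2]];m=(sub>150).astype(np.uint8)
# dark inside the stage: components of not-bright
n,l,st,ce=cv2.connectedComponentsWithStats(1-m,connectivity=8);print(st.tolist())
# outline's enclosed bright interior + line
cs,h=cv2.findContours(m,cv2.RETR_CCOMP,cv2.CHAIN_APPROX_NONE)
for c,hh in zip(cs,h[0]):
    if len(c)>40: print(hh[3],cv2.minAreaRect(ray("top",c.reshape(-1,2)+np.array(b[:2]),.012)[:,:2].astype(np.float32)))
# grey-weighted centroid of whole stage disc (filled)
big=max(cs,key=cv2.contourArea);f=np.zeros_like(m);cv2.drawContours(f,[big],-1,1,-1)
v,u=np.nonzero(f);P=ray("top",np.c_[u+b[0],v+b[1]],.012)[:,:2];D=P-P.mean(0);ev,E=np.linalg.eigh(D.T@D/len(D));print(P.mean(0),np.degrees(np.arctan2(E[1,1],E[0,1]))%180,np.sqrt(12*ev))
t=cv2.imread("pics/top3.png");g=t.min(2)[180:255,365:430]
n,l,st,ce=cv2.connectedComponentsWithStats((g>85).astype(np.uint8),connectivity=4)
for k in range(1,n):
    if st[k,4]>400:
        v,u=np.nonzero(l==k);P=ray("top",np.c_[u+365,v+180],.011)[:,:2];D=P-P.mean(0);ev,E=np.linalg.eigh(D.T@D/len(D));print("pad",P.mean(0),np.degrees(np.arctan2(E[1,1],E[0,1]))%180-90,np.sqrt(12*ev))
```

```text
[[0, 0, 64, 54, 2189], [0, 0, 10, 24, 130], [11, 1, 4, 4, 13], [18, 0, 46, 17, 402], [12, 12, 20, 7, 27], [33, 19, 2, 1, 2], [60, 18, 4, 4, 13], [10, 20, 7, 9, 15], [36, 20, 13, 5, 13], [0, 25, 1, 1, 1], [50, 25, 4, 9, 13], [54, 27, 10, 27, 140], [18, 29, 2, 1, 2], [0, 31, 4, 4, 11], [21, 30, 13, 5, 13], [35, 35, 16, 5, 20], [0, 36, 48, 18, 439], [49, 48, 4, 4, 13]]
-1 ((0.49983033537864685, -0.015284150838851929), (0.15017129480838776, 0.09906303137540817), 69.72493743896484)
[ 0.49920355 -0.01576858] 66.5572117723567 [0.09734688 0.14657912]
pad [ 0.50515311 -0.27619472] -5.7733846534375886 [0.04346748 0.09246849]
pad [ 0.45733664 -0.27163526] -5.793570127850444 [0.04340329 0.11287661]
```

Emit:
jog_arm:
  motion:
    - {"grip": -1, "delta_pos": [0, 0, 0.05], "yaw": 0}
    - {"grip": -1, "delta_pos": [0, 0, 0.15], "yaw": 0}
    - {"grip": -1, "delta_pos": [0, 0, 0.35], "yaw": 0}
    - {"grip": -1, "delta_pos": [0, 0, 0.5], "yaw": 0}
    - {"grip": -1, "delta_pos": [0, 0, 0.6], "yaw": 0}
    - {"grip": -1, "delta_pos": [0, 0, 0.6], "yaw": 0}

```text
clock: 22.8
eef_pos: [0.5535, -0.2847, 0.1231]
orientation: [-3.137, -0.001, -1.658]
force: [0.1, -0.3, -2.3]
grip_width: 0.0119
grip_force: 29.9
```

Run:
```python
from h import *
for f in("top0","top3"):
    g=cv2.imread(f"pics/{f}.png").min(2).astype(float)
    v,u=np.mgrid[190:250,255:335];v=v.ravel();u=u.ravel();P=ray("top",np.c_[u,v],.012)[:,:2]
    c=np.array([.5,-.0153]);a=np.radians(-20.3)
    for _ in range(5):
        x=np.array([np.cos(a),np.sin(a)]);y=np.array([-x[1],x[0]]);q=np.c_[(P-c)@x,(P-c)@y]
        k=(abs(q[:,0])<.030)&(abs(q[:,1])<.063)
        w=np.clip(np.percentile(g[v[k],u[k]],70)-10-g[v,u],0,None)*k
        c=(P*w[:,None]).sum(0)/w.sum();D=P-c;ev,E=np.linalg.eigh((D*w[:,None]).T@D/w.sum())
        a=np.arctan2(E[1,1],E[0,1])%np.pi-np.pi/2
    print(f,c,np.degrees(a),np.sqrt(ev))
```

```text
top0 [ 0.5003002  -0.01412083] -20.367515058692483 [0.01645308 0.03633402]
top3 [ 0.50034964 -0.01429715] -20.371467198810574 [0.01644944 0.03632972]
```

Emit:
jog_arm:
  motion:
    - {"grip": -1, "delta_pos": [-0.03, 0.08, 0], "yaw": -0.02}
    - {"grip": -1, "delta_pos": [-0.1, 0.24, 0], "yaw": -0.05}
    - {"grip": -1, "delta_pos": [-0.2, 0.42, 0], "yaw": -0.08}
    - {"grip": -1, "delta_pos": [-0.3, 0.62, 0], "yaw": -0.11}
    - {"grip": -1, "delta_pos": [-0.4, 0.82, 0], "yaw": -0.128}
    - {"grip": -1, "delta_pos": [-0.431, 1, 0], "yaw": -0.128}

```text
clock: 23.4
eef_pos: [0.4982, -0.1633, 0.1195]
orientation: [3.138, -0.0, -1.928]
force: [0.8, 0.6, -1.2]
grip_width: 0.0115
grip_force: 29.9
```

Emit:
jog_arm:
  motion:
    - {"grip": -1, "delta_pos": [0, 0.2, 0], "yaw": 0}
    - {"grip": -1, "delta_pos": [0, 0.4, 0], "yaw": 0}
    - {"grip": -1, "delta_pos": [0, 0.6, 0], "yaw": 0}
    - {"grip": -1, "delta_pos": [0, 0.8, 0], "yaw": 0}
    - {"grip": -1, "delta_pos": [0, 0.95, 0], "yaw": 0}
    - {"grip": -1, "delta_pos": [0, 1, 0], "yaw": 0}

```text
clock: 24.0
eef_pos: [0.4999, -0.043, 0.1199]
orientation: [3.14, -0.0, -1.925]
force: [0.3, -0.3, -2.1]
grip_width: 0.0117
grip_force: 29.9
```

Emit:
jog_arm:
  motion:
    - {"grip": -1, "delta_pos": [0, 0.1, 0], "yaw": 0}
    - {"grip": -1, "delta_pos": [0, 0.2, 0], "yaw": 0}
    - {"grip": -1, "delta_pos": [0, 0.25, 0], "yaw": 0}
    - {"grip": -1, "delta_pos": [0, 0.25, -0.1], "yaw": 0}
    - {"grip": -1, "delta_pos": [0, 0.25, -0.25], "yaw": 0}
    - {"grip": -1, "delta_pos": [0, 0.25, -0.4], "yaw": 0}
    - {"grip": -1, "delta_pos": [0, 0.25, -0.48], "yaw": 0}
    - {"grip": -1, "delta_pos": [0, 0.25, -0.53], "yaw": 0}
    - {"grip": -1, "delta_pos": [0, 0.25, -0.56], "yaw": 0}
    - {"grip": -1, "delta_pos": [0, 0.25, -0.56], "yaw": 0}
    - {"grip": -1, "delta_pos": [0, 0.25, -0.56], "yaw": 0}

```text
clock: 25.1
eef_pos: [0.501, -0.0143, 0.0539]
orientation: [-3.141, 0.001, -1.927]
force: [-0.1, 0.7, -2.8]
grip_width: 0.0118
grip_force: 29.9
```

Run:
```python
from h import *
t=r.camera("top");s=r.camera("side");cv2.imwrite("pics/top5.png",t);cv2.imwrite("pics/side5.png",s)
print(r.state()["eef_pos"],r.state()["orientation"])
a=cv2.resize(t[180:260,240:350],(440,320));b=cv2.resize(s[180:280,290:400],(360,327))
o=np.zeros((330,800,3),np.uint8);o[:320,:440]=a;o[:327,440:]=b;cv2.imwrite("pics/m5.png",o)
```

```text
[ 0.50097334 -0.01425954  0.05395118] [-3.14046066e+00  7.38290931e-04 -1.92659145e+00]
```

View pics/m5.png

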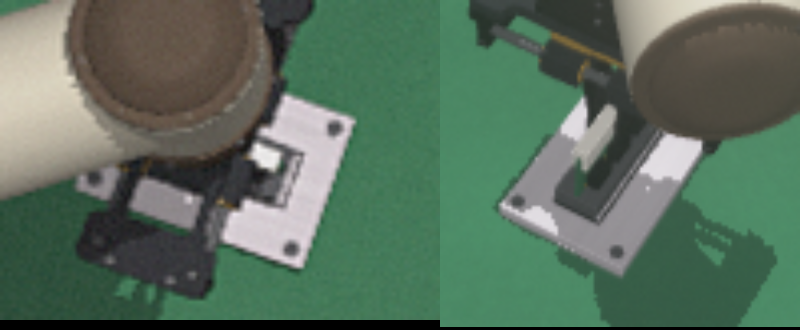

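The relay board hangs inside the outline, square to it (top ≈ (300,222)). I lower it the last 4 mm, release, back off up and look.

Emit:
jog_arm:
  motion:
    - {"grip": -1, "delta_pos": [-0.004, 0, -0.015], "yaw": 0}
    - {"grip": -1, "delta_pos": [-0.004, 0, -0.027], "yaw": 0}
    - {"grip": -1, "delta_pos": [-0.004, 0, -0.034], "yaw": 0}
    - {"grip": -1, "delta_pos": [-0.004, 0, -0.036], "yaw": 0}
    - {"grip": -0.15, "delta_pos": [-0.004, 0, -0.036], "yaw": 0}
    - {"grip": -0.15, "delta_pos": [-0.004, 0, -0.036], "yaw": 0}
    - {"grip": -0.15, "delta_pos": [-0.004, 0, -0.036], "yaw": 0}
    - {"grip": -0.15, "delta_pos": [-0.004, 0, -0.036], "yaw": 0}
    - {"grip": -0.15, "delta_pos": [-0.004, 0, 0.1], "yaw": 0}
    - {"grip": -0.15, "delta_pos": [-0.004, 0, 0.4], "yaw": 0}
    - {"grip": -0.15, "delta_pos": [-0.004, 0, 0.75], "yaw": 0}
    - {"grip": -0.15, "delta_pos": [-0.004, 0, 1], "yaw": 0}
    - {"grip": -0.15, "delta_pos": [-0.004, 0, 1], "yaw": 0}

```text
clock: 26.5
eef_pos: [0.5031, -0.0139, 0.1782]
orientation: [-3.132, 0.005, -1.926]
force: [0.5, -0.6, 0.2]
grip_width: 0.0369
grip_force: 0.0
```

Emit:
jog_arm:
  motion:
    - {"grip": -0.15, "delta_pos": [0, 0.3, 0.2], "yaw": 0.05}
    - {"grip": -0.15, "delta_pos": [0.1, 0.65, 0.25], "yaw": 0.1}
    - {"grip": -0.15, "delta_pos": [0.3, 1, 0.25], "yaw": 0.16}
    - {"grip": -0.15, "delta_pos": [0.55, 1, 0.25], "yaw": 0.16}
    - {"grip": -0.15, "delta_pos": [0.55, 1, 0.25], "yaw": 0.16}

```text
clock: 27.0
eef_pos: [0.5682, 0.1072, 0.2016]
orientation: [3.141, -0.001, -1.59]
force: [-0.4, -0.3, -0.5]
grip_width: 0.0369
grip_force: 0.0
```

Emit:
jog_arm:
  motion:
    - {"grip": -0.15, "delta_pos": [0, 0.4, 0], "yaw": 0}
    - {"grip": -0.15, "delta_pos": [0, 0.8, 0], "yaw": 0}
    - {"grip": -0.15, "delta_pos": [0, 1, 0], "yaw": 0}
    - {"grip": -0.15, "delta_pos": [0, 1, 0], "yaw": 0}
    - {"grip": -0.15, "delta_pos": [0, 1, 0], "yaw": 0}

```text
clock: 27.5
eef_pos: [0.5652, 0.2254, 0.2024]
orientation: [3.14, -0.001, -1.591]
force: [-1.4, -0.2, 0.6]
grip_width: 0.0368
grip_force: 0.0
```

Run:
```python
from h import *
t=r.camera("top");s=r.camera("side");cv2.imwrite("pics/top6.png",t);cv2.imwrite("pics/side6.png",s)
print(r.state()["eef_pos"],r.state()["orientation"])
a=cv2.resize(t[180:260,240:350],(440,320));b=cv2.resize(s[180:280,290:400],(360,327))
o=np.zeros((330,800,3),np.uint8);o[:320,:440]=a;o[:327,440:]=b;cv2.imwrite("pics/m6.png",o)
```

```text
[0.56559443 0.2244282  0.20292674] [ 3.14053339e+00 -6.86469289e-04 -1.59276628e+00]
```

View pics/m6.png

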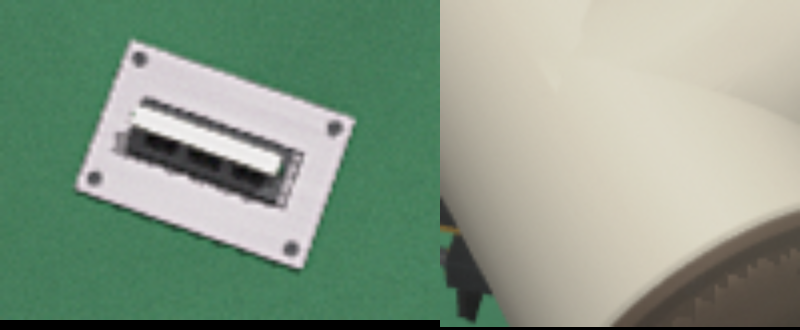

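The relay board stands upright on the plate at about (293,217). It seems shifted a few millimetres to the left along the outline, so I measure it.

Run:
```python
from h import *
t=cv2.imread("pics/top6.png");g=t.min(2).astype(np.float32)
c=np.array([.5003,-.0142]);a=np.radians(-20.37);x=np.array([np.cos(a),np.sin(a)]);y=np.array([-x[1],x[0]])
def samp(xs,ys,z):
    X,Y=np.meshgrid(xs,ys);P=c+X[...,None]*x+Y[...,None]*y
    uv=proj("top",np.c_[P.reshape(-1,2),np.full(X.size,z)]).astype(np.float32)
    return cv2.remap(g,uv[:,0],uv[:,1],cv2.INTER_LINEAR).reshape(X.shape)
ys=np.arange(-.064,.0641,.002)
print("foot front band z.026");I=samp(np.arange(-.015,-.008,.002),ys,.026).mean(1);print([(int(round(k*1000)),int(v)) for k,v in zip(ys,I)])
xs=np.arange(-.03,.031,.002)
for yy in(-.03,0,.03):
    print("bar across z.074",yy,[(int(round(k*1000)),int(v)) for k,v in zip(xs,samp(xs,np.arange(yy-.006,yy+.007,.003),.074).mean(0))])
I=samp(np.arange(-.003,.004,.0015),ys,.074).mean(1);print("bar along",[(int(round(k*1000)),int(v)) for k,v in zip(ys,I)])
```

```text
foot front band z.026
[(-64, 210), (-62, 209), (-60, 213), (-58, 216), (-56, 206), (-54, 154), (-52, 153), (-50, 153), (-48, 122), (-46, 95), (-44, 94), (-42, 90), (-40, 89), (-38, 83), (-36, 65), (-34, 49), (-32, 47), (-30, 49), (-28, 50), (-26, 51), (-24, 49), (-22, 47), (-20, 46), (-18, 50), (-16, 58), (-14, 63), (-12, 63), (-10, 64), (-8, 53), (-6, 44), (-4, 45), (-2, 49), (0, 49), (2, 48), (4, 48), (6, 49), (8, 50), (10, 52), (12, 54), (14, 61), (16, 65), (18, 65), (20, 61), (22, 53), (24, 44), (26, 47), (28, 50), (30, 52), (32, 46), (34, 44), (36, 50), (38, 49), (40, 52), (42, 60), (44, 62), (46, 62), (48, 61), (50, 76), (52, 115), (54, 134), (56, 133), (58, 152), (60, 190), (62, 208), (64, 209)]
bar across z.074 -0.03 [(-30, 220), (-28, 214), (-26, 165), (-24, 87), (-22, 45), (-20, 58), (-18, 66), (-16, 48), (-14, 30), (-12, 20), (-10, 18), (-8, 61), (-6, 175), (-4, 234), (-2, 235), (0, 232), (2, 236), (4, 229), (6, 154), (8, 95), (10, 77), (12, 136), (14, 209), (16, 220), (18, 215), (20, 212), (22, 211), (24, 209), (26, 206), (28, 208), (30, 213)]
bar across z.074 0 [(-30, 21
[... 734 characters left out ...]
(-58, 194), (-56, 138), (-54, 159), (-52, 158), (-50, 109), (-48, 71), (-46, 102), (-44, 199), (-42, 238), (-40, 238), (-38, 235), (-36, 234), (-34, 235), (-32, 234), (-30, 235), (-28, 236), (-26, 236), (-24, 234), (-22, 234), (-20, 235), (-18, 234), (-16, 235), (-14, 235), (-12, 235), (-10, 234), (-8, 235), (-6, 236), (-4, 234), (-2, 235), (0, 235), (2, 234), (4, 234), (6, 235), (8, 235), (10, 235), (12, 235), (14, 235), (16, 235), (18, 235), (20, 235), (22, 235), (24, 234), (26, 234), (28, 235), (30, 235), (32, 234), (34, 234), (36, 235), (38, 235), (40, 235), (42, 236), (44, 236), (46, 209), (48, 198), (50, 201), (52, 211), (54, 209), (56, 208), (58, 209), (60, 215), (62, 203), (64, 145)]
```

The bar measures centred to −0.2 mm across and about +0.5 mm along, square to the outline. That is within tolerance. Now I return the capacitor board, re-grasping it where I released it.

Emit:
jog_arm:
  motion:
    - {"grip": -0.15, "delta_pos": [0.003, 0.3, 0], "yaw": 0}
    - {"grip": -0.15, "delta_pos": [0.003, 0.39, 0], "yaw": 0}
    - {"grip": -0.15, "delta_pos": [0.003, 0.39, 0], "yaw": 0}
    - {"grip": -0.15, "delta_pos": [0.003, 0.39, -0.2], "yaw": 0}
    - {"grip": -0.15, "delta_pos": [0.003, 0.39, -0.4], "yaw": 0}
    - {"grip": -0.15, "delta_pos": [0.003, 0.39, -0.6], "yaw": 0}
    - {"grip": -0.15, "delta_pos": [0.003, 0.39, -0.75], "yaw": 0}
    - {"grip": -0.15, "delta_pos": [0.003, 0.39, -0.82], "yaw": 0}
    - {"grip": -0.15, "delta_pos": [0.003, 0.39, -0.845], "yaw": 0}
    - {"grip": -0.15, "delta_pos": [0.003, 0.39, -0.845], "yaw": 0}

```text
clock: 28.6
eef_pos: [0.5667, 0.272, 0.1024]
orientation: [-3.141, 0.0, -1.592]
force: [-1.1, 0.3, -0.0]
grip_width: 0.0366
grip_force: 0.0
```

Emit:
jog_arm:
  motion:
    - {"grip": -1, "delta_pos": [0, 0, 0], "yaw": 0}
    - {"grip": -1, "delta_pos": [0, 0, 0], "yaw": 0}
    - {"grip": -1, "delta_pos": [0, 0, 0], "yaw": 0}
    - {"grip": -1, "delta_pos": [0, 0, 0], "yaw": 0}
    - {"grip": -1, "delta_pos": [0, 0, 0], "yaw": 0}
    - {"grip": -1, "delta_pos": [0, 0, 0], "yaw": 0}

```text
clock: 29.2
eef_pos: [0.5663, 0.2726, 0.1023]
orientation: [-3.142, 0.0, -1.591]
force: [-1.8, -0.2, 3.1]
grip_width: 0.0115
grip_force: 30.0
```

Emit:
jog_arm:
  motion:
    - {"grip": -1, "delta_pos": [0, 0, 0.05], "yaw": 0}
    - {"grip": -1, "delta_pos": [0, 0, 0.15], "yaw": 0}
    - {"grip": -1, "delta_pos": [0, 0, 0.35], "yaw": 0}
    - {"grip": -1, "delta_pos": [0, 0, 0.55], "yaw": 0}
    - {"grip": -1, "delta_pos": [0, 0, 0.75], "yaw": 0}
    - {"grip": -1, "delta_pos": [0, 0, 0.9], "yaw": 0}
    - {"grip": -1, "delta_pos": [0, 0, 1], "yaw": 0}
    - {"grip": -1, "delta_pos": [0, 0, 1], "yaw": 0}
    - {"grip": -1, "delta_pos": [0, 0, 1], "yaw": 0}

```text
clock: 30.1
eef_pos: [0.5659, 0.2722, 0.2213]
orientation: [3.14, -0.0, -1.592]
force: [-0.0, 0.0, -2.3]
grip_width: 0.0116
grip_force: 30.0
```

Emit:
jog_arm:
  motion:
    - {"grip": -1, "delta_pos": [-0.03, -0.08, 0], "yaw": -0.01}
    - {"grip": -1, "delta_pos": [-0.1, -0.24, 0], "yaw": -0.02}
    - {"grip": -1, "delta_pos": [-0.2, -0.42, 0], "yaw": -0.03}
    - {"grip": -1, "delta_pos": [-0.3, -0.62, 0], "yaw": -0.037}
    - {"grip": -1, "delta_pos": [-0.4, -0.82, 0], "yaw": -0.037}
    - {"grip": -1, "delta_pos": [-0.508, -1, 0], "yaw": -0.037}

```text
clock: 30.7
eef_pos: [0.5039, 0.1504, 0.2208]
orientation: [3.139, -0.002, -1.67]
force: [0.2, 0.1, -1.9]
grip_width: 0.0118
grip_force: 30.0
```

Emit:
jog_arm:
  motion:
    - {"grip": -1, "delta_pos": [0, -0.2, 0], "yaw": 0}
    - {"grip": -1, "delta_pos": [0, -0.4, 0], "yaw": 0}
    - {"grip": -1, "delta_pos": [0, -0.6, 0], "yaw": 0}
    - {"grip": -1, "delta_pos": [0, -0.8, 0], "yaw": 0}
    - {"grip": -1, "delta_pos": [0, -1, 0], "yaw": 0}

```text
clock: 31.2
eef_pos: [0.5042, 0.0308, 0.2209]
orientation: [3.139, -0.001, -1.67]
force: [0.4, 0.8, -2.4]
grip_width: 0.0115
grip_force: 30.0
```

Emit:
jog_arm:
  motion:
    - {"grip": -1, "delta_pos": [0, -0.2, 0], "yaw": 0}
    - {"grip": -1, "delta_pos": [0, -0.4, 0], "yaw": 0}
    - {"grip": -1, "delta_pos": [0, -0.6, 0], "yaw": 0}
    - {"grip": -1, "delta_pos": [0, -0.8, 0], "yaw": 0}
    - {"grip": -1, "delta_pos": [0, -1, 0], "yaw": 0}

```text
clock: 31.7
eef_pos: [0.504, -0.0889, 0.2209]
orientation: [3.139, -0.0, -1.67]
force: [1.2, 0.2, -1.5]
grip_width: 0.0117
grip_force: 30.0
```

Emit:
jog_arm:
  motion:
    - {"grip": -1, "delta_pos": [0, -0.2, 0], "yaw": 0}
    - {"grip": -1, "delta_pos": [0, -0.4, 0], "yaw": 0}
    - {"grip": -1, "delta_pos": [0, -0.6, 0], "yaw": 0}
    - {"grip": -1, "delta_pos": [0, -0.8, 0], "yaw": 0}
    - {"grip": -1, "delta_pos": [0, -1, 0], "yaw": 0}

```text
clock: 32.2
eef_pos: [0.504, -0.2087, 0.2208]
orientation: [3.139, 0.0, -1.67]
force: [1.1, -0.1, -1.7]
grip_width: 0.0117
grip_force: 30.0
```

Emit:
jog_arm:
  motion:
    - {"grip": -1, "delta_pos": [0, -0.2, 0], "yaw": 0}
    - {"grip": -1, "delta_pos": [0, -0.38, 0], "yaw": 0}
    - {"grip": -1, "delta_pos": [0, -0.5, 0], "yaw": 0}
    - {"grip": -1, "delta_pos": [0, -0.57, 0], "yaw": 0}
    - {"grip": -1, "delta_pos": [0, -0.578, 0], "yaw": 0}
    - {"grip": -1, "delta_pos": [0, -0.578, 0], "yaw": 0}
    - {"grip": -1, "delta_pos": [0, -0.578, 0], "yaw": 0}
    - {"grip": -1, "delta_pos": [0, -0.578, 0], "yaw": 0}

```text
clock: 33.0
eef_pos: [0.5055, -0.2762, 0.2221]
orientation: [-3.141, 0.0, -1.668]
force: [-0.8, -0.4, -2.0]
grip_width: 0.0113
grip_force: 30.0
```

Emit:
jog_arm:
  motion:
    - {"grip": -1, "delta_pos": [0, 0, -0.1], "yaw": 0}
    - {"grip": -1, "delta_pos": [0, 0, -0.3], "yaw": 0}
    - {"grip": -1, "delta_pos": [0, 0, -0.5], "yaw": 0}
    - {"grip": -1, "delta_pos": [0, 0, -0.7], "yaw": 0}
    - {"grip": -1, "delta_pos": [0, 0, -0.82], "yaw": 0}
    - {"grip": -1, "delta_pos": [0, 0, -0.88], "yaw": 0}
    - {"grip": -1, "delta_pos": [0, 0, -0.91], "yaw": 0}
    - {"grip": -1, "delta_pos": [0, 0, -0.91], "yaw": 0}
    - {"grip": -1, "delta_pos": [0, 0, -0.91], "yaw": 0}

```text
clock: 33.9
eef_pos: [0.5061, -0.2771, 0.1136]
orientation: [-3.14, -0.0, -1.669]
force: [-0.5, -0.5, -2.5]
grip_width: 0.0118
grip_force: 30.0
```

Run:
```python
from h import *
t=r.camera("top");s=r.camera("side");cv2.imwrite("pics/top7.png",t);cv2.imwrite("pics/side7.png",s)
st=[(r.camera("top") is None) or r.state() for _ in range(4)]
print(np.mean([q["eef_pos"] for q in st],0),np.degrees(st[-1]["orientation"]))
```

```text
[ 0.50574136 -0.27702266  0.1133948 ] [-1.79951137e+02 -7.14311484e-03 -9.56315715e+01]
```

Emit:
jog_arm:
  motion:
    - {"grip": -1, "delta_pos": [-0.003, 0, -0.015], "yaw": 0}
    - {"grip": -1, "delta_pos": [-0.003, 0, -0.03], "yaw": 0}
    - {"grip": -1, "delta_pos": [-0.003, 0, -0.04], "yaw": 0}
    - {"grip": -1, "delta_pos": [-0.003, 0, -0.046], "yaw": 0}
    - {"grip": -1, "delta_pos": [-0.003, 0, -0.046], "yaw": 0}
    - {"grip": -0.15, "delta_pos": [-0.003, 0, -0.046], "yaw": 0}
    - {"grip": -0.15, "delta_pos": [-0.003, 0, -0.046], "yaw": 0}
    - {"grip": -0.15, "delta_pos": [-0.003, 0, -0.046], "yaw": 0}
    - {"grip": -0.15, "delta_pos": [-0.003, 0, -0.046], "yaw": 0}
    - {"grip": -0.15, "delta_pos": [-0.003, 0, 0.1], "yaw": 0}
    - {"grip": -0.15, "delta_pos": [-0.003, 0, 0.4], "yaw": 0}
    - {"grip": -0.15, "delta_pos": [-0.003, 0, 0.75], "yaw": 0}
    - {"grip": -0.15, "delta_pos": [-0.003, 0, 0.82], "yaw": 0}
    - {"grip": -0.15, "delta_pos": [-0.003, 0, 0.82], "yaw": 0}

```text
clock: 35.6
eef_pos: [0.5061, -0.2772, 0.2132]
orientation: [-3.137, -0.001, -1.669]
force: [0.4, 0.5, -0.0]
grip_width: 0.037
grip_force: 0.0
```

Emit:
jog_arm:
  motion:
    - {"grip": -0.15, "delta_pos": [-0.25, 0.3, 0], "yaw": 0.036}
    - {"grip": -0.15, "delta_pos": [-0.25, 0.65, 0], "yaw": 0.036}
    - {"grip": -0.15, "delta_pos": [-0.25, 1, 0], "yaw": 0.036}

```text
clock: 35.9
eef_pos: [0.4732, -0.156, 0.2092]
orientation: [3.138, 0.0, -1.596]
force: [0.3, -0.3, 0.3]
grip_width: 0.0369
grip_force: 0.0
```

Emit:
jog_arm:
  motion:
    - {"grip": -0.15, "delta_pos": [0, 1, 0], "yaw": 0}
    - {"grip": -0.15, "delta_pos": [0, 1, 0], "yaw": 0}
    - {"grip": -0.15, "delta_pos": [0, 1, 0], "yaw": 0}

```text
clock: 36.2
eef_pos: [0.4738, -0.034, 0.2094]
orientation: [3.139, 0.0, -1.591]
force: [0.1, 0.8, 0.6]
grip_width: 0.0369
grip_force: 0.0
```

Emit:
jog_arm:
  motion:
    - {"grip": -0.15, "delta_pos": [0, 1, 0], "yaw": 0}
    - {"grip": -0.15, "delta_pos": [0, 1, 0], "yaw": 0}
    - {"grip": -0.15, "delta_pos": [0, 1, 0], "yaw": 0}

```text
clock: 36.5
eef_pos: [0.4741, 0.0859, 0.2093]
orientation: [3.139, -0.001, -1.591]
force: [1.1, 0.4, -0.5]
grip_width: 0.0371
grip_force: 0.0
```

Emit:
jog_arm:
  motion:
    - {"grip": -0.15, "delta_pos": [0, 0.4, 0], "yaw": 0}
    - {"grip": -0.15, "delta_pos": [0, 0.8, 0], "yaw": 0}
    - {"grip": -0.15, "delta_pos": [0, 1, 0], "yaw": 0}
    - {"grip": -0.15, "delta_pos": [0, 1, 0], "yaw": 0}
    - {"grip": -0.15, "delta_pos": [0, 1, 0], "yaw": 0}

```text
clock: 37.0
eef_pos: [0.4741, 0.2028, 0.2093]
orientation: [3.138, -0.002, -1.593]
force: [-0.4, -1.0, -0.1]
grip_width: 0.0372
grip_force: 0.0
```

```bash
cat >> h.py <<'E'
def samp(n,img,c,yaw,xs,ys,z):
    a=np.radians(yaw);x=np.array([np.cos(a),np.sin(a)]);y=np.array([-x[1],x[0]])
    X,Y=np.meshgrid(xs,ys);P=np.array(c)+X[...,None]*x+Y[...,None]*y
    uv=proj(n,np.c_[P.reshape(-1,2),np.full(X.size,z)]).astype(np.float32)
    return cv2.remap(img.min(2).astype(np.float32),uv[:,0],uv[:,1],cv2.INTER_LINEAR).reshape(X.shape)
E
python3 - <<'E'
from h import *
t=r.camera("top");s=r.camera("side");cv2.imwrite("pics/top8.png",t);cv2.imwrite("pics/side8.png",s)
print(r.state()["eef_pos"],np.degrees(r.state()["orientation"]))
print([np.round(q,4) for q in soft("top",t,(380,196,430,216),.133,130,225)])
crop(t,360,165,440,265,6,"pics/m8.png")
ys=np.arange(-.056,.057,.002);c=(.5052,-.2762)
print([(int(round(k*1000)),int(v)) for k,v in zip(ys,samp("top",t,c,-5.6,np.arange(-.015,-.009,.002),ys,.025).mean(1))])
E
```

```text
[0.47451823 0.20191287 0.21017275] [ 1.79896773e+02 -7.66688240e-02 -9.13661496e+01]
[array([ 0.505 , -0.2763]), np.float64(-5.7785), array([0.0117, 0.0723])]
[(-56, 44), (-54, 43), (-52, 42), (-50, 43), (-48, 40), (-46, 28), (-44, 92), (-42, 127), (-40, 110), (-38, 91), (-36, 88), (-34, 84), (-32, 79), (-30, 70), (-28, 59), (-26, 66), (-24, 76), (-22, 78), (-20, 73), (-18, 67), (-16, 61), (-14, 58), (-12, 59), (-10, 62), (-8, 62), (-6, 59), (-4, 45), (-2, 32), (0, 23), (2, 21), (4, 31), (6, 59), (8, 65), (10, 60), (12, 53), (14, 49), (16, 46), (18, 42), (20, 44), (22, 51), (24, 59), (26, 64), (28, 65), (30, 64), (32, 62), (34, 63), (36, 66), (38, 64), (40, 62), (42, 72), (44, 86), (46, 88), (48, 60), (50, 24), (52, 19), (54, 26), (56, 33)]
```

View pics/m8.png

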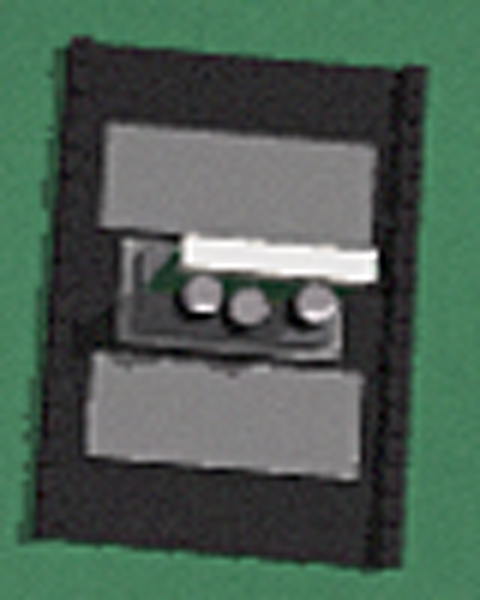

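The capacitor board stands on its pad, with bar at (0.5050, −0.2763), yaw −5.8°, against pad (0.5052, −0.2762), yaw −5.6°. Now the heat-sink board.

Emit:
jog_arm:
  motion:
    - {"grip": -0.15, "delta_pos": [0.005, 0.3, 0], "yaw": 0.001}
    - {"grip": -0.15, "delta_pos": [0.005, 0.579, 0], "yaw": 0.001}
    - {"grip": -0.15, "delta_pos": [0.005, 0.579, 0], "yaw": 0.001}
    - {"grip": -0.15, "delta_pos": [0.005, 0.579, -0.2], "yaw": 0.001}
    - {"grip": -0.15, "delta_pos": [0.005, 0.579, -0.4], "yaw": 0.001}
    - {"grip": -0.15, "delta_pos": [0.005, 0.579, -0.6], "yaw": 0.001}
    - {"grip": -0.15, "delta_pos": [0.005, 0.579, -0.75], "yaw": 0.001}
    - {"grip": -0.15, "delta_pos": [0.005, 0.579, -0.85], "yaw": 0.001}
    - {"grip": -0.15, "delta_pos": [0.005, 0.579, -0.9], "yaw": 0.001}
    - {"grip": -0.15, "delta_pos": [0.005, 0.579, -0.9], "yaw": 0.001}
    - {"grip": -0.15, "delta_pos": [0.005, 0.579, -0.9], "yaw": 0.001}

```text
clock: 38.2
eef_pos: [0.4762, 0.2726, 0.104]
orientation: [-3.14, 0.001, -1.592]
force: [1.1, 0.3, 0.4]
grip_width: 0.0373
grip_force: 0.0
```

Emit:
jog_arm:
  motion:
    - {"grip": -1, "delta_pos": [0, 0, 0], "yaw": 0}
    - {"grip": -1, "delta_pos": [0, 0, 0], "yaw": 0}
    - {"grip": -1, "delta_pos": [0, 0, 0], "yaw": 0}
    - {"grip": -1, "delta_pos": [0, 0, 0], "yaw": 0}
    - {"grip": -1, "delta_pos": [0, 0, 0], "yaw": 0}
    - {"grip": -1, "delta_pos": [0, 0, 0], "yaw": 0}

```text
clock: 38.8
eef_pos: [0.4757, 0.2727, 0.1034]
orientation: [-3.141, 0.0, -1.591]
force: [-0.9, -0.5, 1.9]
grip_width: 0.0117
grip_force: 30.0
```

Emit:
jog_arm:
  motion:
    - {"grip": -1, "delta_pos": [0, 0, 0.05], "yaw": 0}
    - {"grip": -1, "delta_pos": [0, 0, 0.15], "yaw": 0}
    - {"grip": -1, "delta_pos": [0, 0, 0.35], "yaw": 0}
    - {"grip": -1, "delta_pos": [0, 0, 0.55], "yaw": 0}
    - {"grip": -1, "delta_pos": [0, 0, 0.75], "yaw": 0}
    - {"grip": -1, "delta_pos": [0, 0, 0.9], "yaw": 0}
    - {"grip": -1, "delta_pos": [0, 0, 1], "yaw": 0}
    - {"grip": -1, "delta_pos": [0, 0, 1], "yaw": 0}
    - {"grip": -1, "delta_pos": [0, 0, 1], "yaw": 0}
    - {"grip": -1, "delta_pos": [0, 0, 1], "yaw": 0}

```text
clock: 39.8
eef_pos: [0.475, 0.2721, 0.2218]
orientation: [3.139, -0.002, -1.592]
force: [-0.4, 0.5, -2.3]
grip_width: 0.0113
grip_force: 30.0
```

Emit:
jog_arm:
  motion:
    - {"grip": -1, "delta_pos": [-0.01, -0.08, 0], "yaw": -0.01}
    - {"grip": -1, "delta_pos": [-0.04, -0.24, 0], "yaw": -0.02}
    - {"grip": -1, "delta_pos": [-0.08, -0.42, 0], "yaw": -0.03}
    - {"grip": -1, "delta_pos": [-0.12, -0.62, 0], "yaw": -0.037}
    - {"grip": -1, "delta_pos": [-0.153, -0.82, 0], "yaw": -0.037}
    - {"grip": -1, "delta_pos": [-0.153, -1, 0], "yaw": -0.037}

```text
clock: 40.4
eef_pos: [0.4558, 0.1499, 0.2229]
orientation: [3.14, -0.001, -1.671]
force: [0.4, -0.1, -3.2]
grip_width: 0.0115
grip_force: 30.0
```

Emit:
jog_arm:
  motion:
    - {"grip": -1, "delta_pos": [0, -0.2, 0], "yaw": 0}
    - {"grip": -1, "delta_pos": [0, -0.4, 0], "yaw": 0}
    - {"grip": -1, "delta_pos": [0, -0.6, 0], "yaw": 0}
    - {"grip": -1, "delta_pos": [0, -0.8, 0], "yaw": 0}
    - {"grip": -1, "delta_pos": [0, -1, 0], "yaw": 0}

```text
clock: 40.9
eef_pos: [0.4559, 0.0303, 0.223]
orientation: [3.141, -0.0, -1.671]
force: [1.3, -0.6, -3.4]
grip_width: 0.012
grip_force: 30.0
```

Emit:
jog_arm:
  motion:
    - {"grip": -1, "delta_pos": [0, -0.2, 0], "yaw": 0}
    - {"grip": -1, "delta_pos": [0, -0.4, 0], "yaw": 0}
    - {"grip": -1, "delta_pos": [0, -0.6, 0], "yaw": 0}
    - {"grip": -1, "delta_pos": [0, -0.8, 0], "yaw": 0}
    - {"grip": -1, "delta_pos": [0, -1, 0], "yaw": 0}

```text
clock: 41.4
eef_pos: [0.4557, -0.0894, 0.223]
orientation: [3.141, -0.0, -1.671]
force: [0.3, 0.8, -2.3]
grip_width: 0.0119
grip_force: 30.0
```

Emit:
jog_arm:
  motion:
    - {"grip": -1, "delta_pos": [0, -0.2, 0], "yaw": 0}
    - {"grip": -1, "delta_pos": [0, -0.4, 0], "yaw": 0}
    - {"grip": -1, "delta_pos": [0, -0.6, 0], "yaw": 0}
    - {"grip": -1, "delta_pos": [0, -0.8, 0], "yaw": 0}
    - {"grip": -1, "delta_pos": [0, -1, 0], "yaw": 0}

```text
clock: 41.9
eef_pos: [0.4555, -0.2091, 0.2229]
orientation: [3.141, 0.0, -1.671]
force: [0.7, 0.6, -2.3]
grip_width: 0.0117
grip_force: 30.0
```

Emit:
jog_arm:
  motion:
    - {"grip": -1, "delta_pos": [0, -0.2, 0], "yaw": 0}
    - {"grip": -1, "delta_pos": [0, -0.38, 0], "yaw": 0}
    - {"grip": -1, "delta_pos": [0, -0.48, 0], "yaw": 0}
    - {"grip": -1, "delta_pos": [0, -0.53, 0], "yaw": 0}
    - {"grip": -1, "delta_pos": [0, -0.537, 0], "yaw": 0}
    - {"grip": -1, "delta_pos": [0, -0.537, 0], "yaw": 0}
    - {"grip": -1, "delta_pos": [0, -0.537, 0], "yaw": 0}
    - {"grip": -1, "delta_pos": [0, -0.537, 0], "yaw": 0}

```text
clock: 42.7
eef_pos: [0.4574, -0.2712, 0.2233]
orientation: [-3.141, 0.0, -1.668]
force: [0.1, 0.6, -2.4]
grip_width: 0.0117
grip_force: 30.0
```

Emit:
jog_arm:
  motion:
    - {"grip": -1, "delta_pos": [0, 0, -0.1], "yaw": 0}
    - {"grip": -1, "delta_pos": [0, 0, -0.3], "yaw": 0}
    - {"grip": -1, "delta_pos": [0, 0, -0.5], "yaw": 0}
    - {"grip": -1, "delta_pos": [0, 0, -0.7], "yaw": 0}
    - {"grip": -1, "delta_pos": [0, 0, -0.82], "yaw": 0}
    - {"grip": -1, "delta_pos": [0, 0, -0.88], "yaw": 0}
    - {"grip": -1, "delta_pos": [0, 0, -0.91], "yaw": 0}
    - {"grip": -1, "delta_pos": [0, 0, -0.91], "yaw": 0}
    - {"grip": -1, "delta_pos": [0, 0, -0.91], "yaw": 0}

```text
clock: 43.6
eef_pos: [0.4579, -0.272, 0.1147]
orientation: [-3.14, -0.0, -1.669]
force: [-0.6, 0.2, -2.6]
grip_width: 0.0115
grip_force: 30.0
```

Run:
```python
from h import *
st=[(r.camera("top") is None) or r.state() for _ in range(5)]
print(np.mean([q["eef_pos"] for q in st],0),np.degrees(st[-1]["orientation"]))
```

```text
[ 0.4577653  -0.27200581  0.11468742] [-1.79938365e+02 -1.03896916e-02 -9.56258123e+01]
```

Emit:
jog_arm:
  motion:
    - {"grip": -1, "delta_pos": [-0.003, 0.002, -0.015], "yaw": 0}
    - {"grip": -1, "delta_pos": [-0.003, 0.002, -0.03], "yaw": 0}
    - {"grip": -1, "delta_pos": [-0.003, 0.002, -0.04], "yaw": 0}
    - {"grip": -1, "delta_pos": [-0.003, 0.002, -0.047], "yaw": 0}
    - {"grip": -1, "delta_pos": [-0.003, 0.002, -0.047], "yaw": 0}
    - {"grip": -0.2, "delta_pos": [-0.003, 0.002, -0.047], "yaw": 0}
    - {"grip": -0.2, "delta_pos": [-0.003, 0.002, -0.047], "yaw": 0}
    - {"grip": -0.2, "delta_pos": [-0.003, 0.002, -0.047], "yaw": 0}
    - {"grip": -0.2, "delta_pos": [-0.003, 0.002, -0.047], "yaw": 0}
    - {"grip": -0.2, "delta_pos": [-0.003, 0.002, 0.1], "yaw": 0}
    - {"grip": -0.2, "delta_pos": [-0.003, 0.002, 0.4], "yaw": 0}
    - {"grip": -0.2, "delta_pos": [-0.003, 0.002, 0.75], "yaw": 0}
    - {"grip": -0.2, "delta_pos": [-0.003, 0.002, 0.85], "yaw": 0}
    - {"grip": -0.2, "delta_pos": [-0.003, 0.002, 0.85], "yaw": 0}

```text
clock: 45.25
eef_pos: [0.4581, -0.272, 0.2182]
orientation: [-3.136, -0.001, -1.669]
force: [-0.4, 0.6, -0.5]
grip_width: 0.0344
grip_force: 0.0
```

Emit:
jog_arm:
  motion:
    - {"grip": -0.2, "delta_pos": [0, 0.3, 0], "yaw": 0}
    - {"grip": -0.2, "delta_pos": [0, 0.65, 0], "yaw": 0}
    - {"grip": -0.2, "delta_pos": [0, 1, 0], "yaw": 0}

```text
clock: 45.55
eef_pos: [0.4555, -0.1505, 0.2137]
orientation: [3.137, 0.0, -1.671]
force: [0.6, 0.3, 0.5]
grip_width: 0.0344
grip_force: 0.0
```

Emit:
jog_arm:
  motion:
    - {"grip": -0.2, "delta_pos": [0, 1, 0], "yaw": 0}
    - {"grip": -0.2, "delta_pos": [0, 1, 0], "yaw": 0}
    - {"grip": -0.2, "delta_pos": [0, 1, 0], "yaw": 0}

```text
clock: 45.85
eef_pos: [0.4556, -0.0288, 0.2141]
orientation: [3.138, -0.0, -1.666]
force: [1.1, -0.7, -0.4]
grip_width: 0.0347
grip_force: 0.0
```

Emit:
jog_arm:
  motion:
    - {"grip": -0.2, "delta_pos": [0, 1, 0], "yaw": 0}
    - {"grip": -0.2, "delta_pos": [0, 1, 0], "yaw": 0}
    - {"grip": -0.2, "delta_pos": [0, 1, 0], "yaw": 0}

```text
clock: 46.15
eef_pos: [0.4559, 0.0911, 0.214]
orientation: [3.139, -0.001, -1.666]
force: [0.4, -0.7, 0.0]
grip_width: 0.0351
grip_force: 0.0
```

Emit:
jog_arm:
  motion:
    - {"grip": -0.2, "delta_pos": [0, 1, 0], "yaw": 0}
    - {"grip": -0.2, "delta_pos": [0, 1, 0], "yaw": 0}
    - {"grip": -0.2, "delta_pos": [0, 1, 0], "yaw": 0}

```text
clock: 46.45
eef_pos: [0.456, 0.2112, 0.2137]
orientation: [3.139, -0.002, -1.666]
force: [-1.0, -0.9, 0.5]
grip_width: 0.0349
grip_force: 0.0
```

Emit:
jog_arm:
  motion:
    - {"grip": -0.2, "delta_pos": [0, 1, 0], "yaw": 0}
    - {"grip": -0.2, "delta_pos": [0, 1, 0], "yaw": 0}
    - {"grip": -0.2, "delta_pos": [0, 1, 0], "yaw": 0}

```text
clock: 46.75
eef_pos: [0.4561, 0.3313, 0.2133]
orientation: [3.139, -0.002, -1.666]
force: [-0.3, -0.0, -0.3]
grip_width: 0.0349
grip_force: 0.0
```

Emit:
jog_arm:
  motion:
    - {"grip": -0.2, "delta_pos": [-0.3, 0.4, 0], "yaw": 0}
    - {"grip": -0.2, "delta_pos": [-0.6, 0.8, 0], "yaw": 0}
    - {"grip": -0.2, "delta_pos": [-1, 1, 0], "yaw": 0}
    - {"grip": -0.2, "delta_pos": [-1, 1, 0], "yaw": 0}
    - {"grip": -0.2, "delta_pos": [-1, 1, 0], "yaw": 0}
    - {"grip": -0.2, "delta_pos": [-1, 1, 0], "yaw": 0}

```text
clock: 47.35
eef_pos: [0.3364, 0.4477, 0.2145]
orientation: [3.141, -0.003, -1.668]
force: [-0.1, -0.2, 0.2]
grip_width: 0.0347
grip_force: 0.0
```

Run:
```python
from h import *
t=r.camera("top");s=r.camera("side");cv2.imwrite("pics/top9.png",t);cv2.imwrite("pics/side9.png",s)
print(r.state()["clock"],r.state()["eef_pos"])
for b in((380,196,430,216),(378,216,432,240)): print([np.round(q,4) for q in soft("top",t,b,.133,130,225)])
a=cv2.resize(t[165:265,255:435],(720,400))
cv2.imwrite("pics/m9.png",a);cv2.imwrite("pics/s9.png",cv2.resize(s[100:280,280:420],(420,540),interpolation=cv2.INTER_CUBIC))
```

```text
47.45 [0.33746407 0.44734386 0.21508571]
[array([ 0.505 , -0.2762]), np.float64(-5.7812), array([0.0117, 0.0722])]
[array([ 0.4573, -0.2719]), np.float64(-5.667), array([0.0116, 0.0913])]
```

View pics/m9.png

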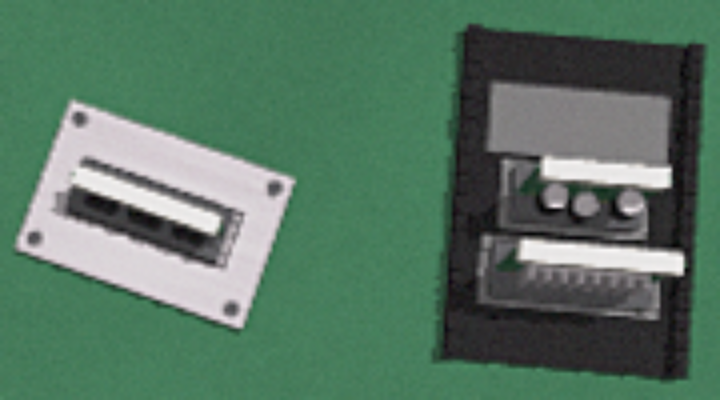

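View pics/s9.png

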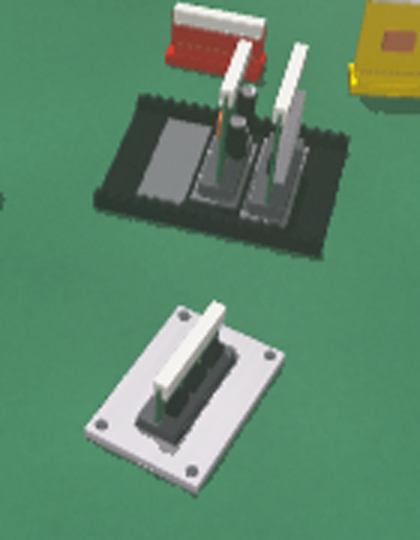

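Both tall boards are centred on their pads (heat-sink bar (0.4573, −0.2719) against pad (0.4574, −0.2718)), upright in both views. The relay board is upright on the plate, so I check its offset along the outline more carefully with both cameras.

Run:
```python
from h import *
t=cv2.imread("pics/top9.png");s=cv2.imread("pics/side9.png");c=(.5003,-.0142);Y=-20.37
def show(n,im,xs,ys,z,tag): print(tag,[(int(round(k*1000)),int(v)) for k,v in zip(ys,samp(n,im,c,Y,xs,ys,z).mean(1))])
R=np.arange(-.078,-.039,.0015);L=np.arange(.039,.079,.0015)
bx=np.arange(-.004,.0045,.001)
show("side",s,bx,L,.074,"side bar L");show("side",s,bx,R,.074,"side bar R")
show("side",s,np.arange(-.014,-.009,.001),L,.012,"side plate L front");show("side",s,np.arange(.009,.0145,.001),L,.012,"side plate L back")
show("side",s,np.arange(-.014,-.009,.001),R,.026,"side foot top R front")
show("side",s,np.arange(-.014,-.009,.001),L,.026,"side foot top L front")
show("side",s,np.arange(-.04,-.03,.001),np.r_[R[:8],L[-8:]],.012,"side plate edges")
show("top",t,bx,L,.074,"top bar L");show("top",t,bx,R,.074,"top bar R")
```

```text
side bar L [(39, 240), (40, 240), (42, 240), (44, 240), (45, 239), (47, 227), (48, 201), (50, 176), (51, 161), (53, 155), (54, 155), (56, 162), (57, 168), (59, 173), (60, 172), (62, 172), (63, 174), (65, 173), (66, 173), (68, 171), (69, 172), (71, 171), (72, 172), (74, 171), (75, 174), (77, 172), (78, 173)]
side bar R [(-78, 81), (-76, 82), (-75, 82), (-74, 82), (-72, 81), (-70, 81), (-69, 81), (-67, 82), (-66, 82), (-64, 81), (-63, 82), (-61, 82), (-60, 82), (-58, 81), (-57, 81), (-55, 82), (-54, 83), (-52, 83), (-51, 82), (-49, 82), (-48, 83), (-46, 90), (-45, 119), (-43, 179), (-42, 220), (-40, 232)]
side plate L front [(39, 75), (40, 75), (42, 74), (44, 72), (45, 71), (47, 71), (48, 73), (50, 84), (51, 111), (53, 135), (54, 144), (56, 147), (57, 147), (59, 155), (60, 183), (62, 212), (63, 221), (65, 221), (66, 221), (68, 221), (69, 221), (71, 221), (72, 213), (74, 187), (75, 157), (77, 145), (78, 141)]
side plate L back [(39, 109), (40, 109), (42, 100), (44, 86), (45, 76), (47, 72), (48, 73), (50, 82), (51, 107), (53, 141), (54, 182), (56, 212), (57, 221), (59, 223), (60, 223), (
[... 879 characters left out ...]
90), (69, 203), (71, 217), (72, 215), (74, 190), (75, 158), (77, 140), (78, 128)]
top bar L [(39, 231), (40, 233), (42, 233), (44, 232), (45, 223), (47, 202), (48, 197), (50, 199), (51, 205), (53, 206), (54, 206), (56, 206), (57, 205), (59, 206), (60, 211), (62, 207), (63, 176), (65, 125), (66, 77), (68, 64), (69, 66), (71, 69), (72, 71), (74, 70), (75, 70), (77, 69), (78, 69)]
top bar R [(-78, 150), (-76, 194), (-75, 210), (-74, 212), (-72, 210), (-70, 208), (-69, 208), (-67, 209), (-66, 208), (-64, 208), (-63, 210), (-61, 210), (-60, 214), (-58, 203), (-57, 158), (-55, 132), (-54, 153), (-52, 156), (-51, 130), (-49, 92), (-48, 68), (-46, 84), (-45, 148), (-43, 213), (-42, 235), (-40, 236)]
```

All measurements put the relay board within about 1.5 mm of the outline's centre and square to it. Moving it again now would break the requested order, so I hand in.

```bash
python3 -c "
from station import r
print(r.sign_off())"
```

```text
the job is handed in; nothing more can be done
None
```

The job is handed in at about 47 s on the clock: the relay board stands upright and square in the plate outline, about 1 mm off centre along its length, and both tall boards are back on their own pads, centred to within about 0.3 mm; the jar, bottle and screwdriver were not touched.

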